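Lay the tea tray: cup, strainer, lid, sugar shaker and teaspoon

TASK

Lay the tray for tea. Stand the brown cup in the middle of the saucer, hang the steel tea strainer in the cup with its flange flat on the rim, and close the strainer with the wooden lid; stand the glass sugar shaker in the middle of the cork coaster, and lay the teaspoon flat on the tray floor midway between saucer and coaster, in the middle of the tray's depth and parallel to the tray's short sides. Do not knock the cup over at any time, and leave everything level and at rest.

Things in the scene. Friction and masses are not known exactly. Their poses are not given: they have to be found in the camera images.
- tray: Dark wooden serving tray, 230 mm (its x, front to back) by 360 mm (its y, left to right; these ends have steel handles), fixed. Walls 10 mm thick, 26 mm high. Origin: centre of the underside; z up. The floor of the tray is 8 mm above the origin. The tray stands on the table in the middle, turned up to 0.15 rad.
- saucer: White round saucer, 122 mm across, fixed on the tray floor, in either the left or the right half. Origin: centre of the underside; z up. The flat middle, 92 mm across, is 6 mm above the origin; the rim is 12 mm above it.
- coaster: Round cork coaster, 86 mm across and 5 mm thick, fixed on the tray floor in the half without the saucer. Origin: centre of the underside; z up. Centres of saucer and coaster are about 180 mm apart.
- tea_cup: Dark brown cup without handle, upright. 72 mm across at the rim, 66 mm at the base, 67 mm high; inside 60 mm across at the rim, about 57 mm deep; wall at the rim 5 to 8 mm thick. Take it by the wall, one finger inside; wall middle is 33 mm from the axis. Origin: centre of the underside; z is its axis. 0.25 kg.
- strainer: Steel tea strainer, open at the top, upright. Origin: centre of the underside; z is its axis. Tapered basket, 42 mm across at the bottom, 55 mm at z = 42 mm; flat flange 71 mm across, z = 42 to 46 mm; above it a collar to grip, z = 46 to 66 mm, 60 mm across outside, 53 mm inside. Hung in the cup, its underside is 25 mm above the cup's underside. 0.09 kg.
- cup_lid: Pale wooden lid, knob up. Origin: centre of the underside; z is its axis. A black rubber plug 47 mm across (z = 0 to 8 mm) goes into the strainer's collar; the disc, 68 mm across (z = 8 to 15 mm), rests on the collar's top edge; knob 20 mm across at z = 22 to 37 mm (grip there), top at 39 mm. Seated, its underside is 58 mm above the strainer's. 0.06 kg.
- teaspoon: Steel teaspoon with round bowl, lying flat, bowl up, 140 mm long. Origin: mid-length, at the underside; x runs along it to the bowl (bowl centre at x = 54 mm, 31 mm across, 9 mm high), z up. The handle is a flat bar 10 mm wide and 7 mm high from x = -70 to 17 mm; grip it across at x = 0 to 10 mm. 0.05 kg.
- shaker: Small glass sugar shaker with a grey perforated dome, loose, upright: 44 mm across up to z = 70 mm, 34 mm above that, 90 mm high. Origin: centre of the underside; z is its axis. 0.1 kg.
Mind the look-alikes: they are no part of the job. Leave any red or yellow look-alike of the cup_lid alone.

How it is judged:
At the end, for the whole second after the job is handed in: Cup on saucer and shaker on coaster upright, centres within 12 mm; strainer seated in cup, lid on strainer, within 6 mm; spoon flat on the tray, centre 72-118 mm from saucer's and 56-105 mm from coaster's, 30 mm from mid-depth, within 0.22 rad of the short sides; all at rest (horizontal distance between tea_cup and saucer below 0.012 m and z of tea_cup in the frame of saucer between 0.003 and 0.009 m and angle between each of tea_cup, strainer, cup_lid, shaker, teaspoon's own z axis and vertical below 0.06 rad and horizontal distance between strainer and tea_cup below 0.006 m and z of strainer in the frame of tea_cup between 0.022 and 0.028 m and horizontal distance between cup_lid and strainer below 0.006 m and z of cup_lid in the frame of strainer between 0.055 and 0.061 m and horizontal distance between shaker and coaster below 0.012 m and z of shaker in the frame of coaster between 0.002 and 0.008 m and horizontal distance between teaspoon and saucer between 0.072 and 0.118 m and horizontal distance between teaspoon and coaster between 0.056 and 0.105 m and x of teaspoon in the frame of tray between -0.03 and 0.03 m and z of teaspoon in the frame of tray between 0.005 and 0.011 m and angle between the x axis of teaspoon and the x axis of tray, either way round below 0.22 rad and linear speed of each of tea_cup, strainer, cup_lid, teaspoon, shaker below 0.02 m/s); the robot touches nothing.
It fails at once if the cup is knocked over (angle between tea_cup's own z axis and vertical above 0.7 rad).
It also fails if it takes over 131 s, if anything falls off the work surface, if the arm or the gripper's body presses on something with over 40 N, if the wrist force passes 120 N, or if a joint passes its speed limit or range.

ROBOT

A 6-joint arm with a two-finger parallel gripper is mounted at the origin on a cart in front of the work surface, level with it; the furniture and walls round the work are solid. World frame = base frame: x ahead of the robot, y to its left, z up, the work surface at z = 0. Lengths are in m, angles in rad, forces in N, time in s.
With the tool pointing down it reaches from about 0.3 to 0.75 m from the base axis. Payload 8.5 kg.
Tool frame: the origin (TCP) lies between the finger pads; the fingertips stand 11 mm ahead of it and the grasp point (between the pads) lies 8 mm behind it; z points along the fingers, y is the line along which they close (so a half turn about z gives the same grasp; the last joint's range is limited). The gripper opens to 88 mm and grips with 3 to 60 N. Pads are 18 mm wide; open, the fingers measure 123 mm over their backs; the gripper's body (75 mm by 187 mm) begins 45 mm behind the grasp point.
Start: joints at [-1.411, 0.381, 1.297, -0, 1.464, -0.215], TCP at [0.201, -0.512, 0.25] pointing down, gripper open.
Joint ranges: [-3.11, 3.11], [-0.89, 2.33], [0.22, 2.48], [-1.42, 4.56], [0.17, 2.85], [-2.88, 2.88]. Speed limits (rad/s): [2.39, 2.39, 3.14, 3.14, 3.14, 3.14].

INTERFACE

Orientations are given as [roll, pitch, yaw] about the fixed x, y, z axes, in that order (R = Rz(yaw) Ry(pitch) Rx(roll)).
In Python, from plant import get_state, grab_frame, camera_params, close_job gives the robot as it stands.
- The arm moves only by the tool carry_out, never from a script. Its argument "targets" is a list of rows, each a list of 2 entries, a list of its own where there are three numbers: the shift along the tool's x, y, z normalised to -1 to 1, where 1 is 0.025 m, then the turn about the tool's z normalised to -1 to 1, where 1 is 4 degrees. A call has 1 to 12 rows; each row shifts and turns the commanded pose from where the row before left it, along the tool's axes as they then stand; what a row does not reach is not made up. A row lasts 1/10 s, in which the tool goes at most 50 mm and 8.59 degrees, less where a joint would pass 70% of its speed; a pose out of reach is approached as far as the arm can. A call with a number of a shift or a turn outside -1 to 1 is refused whole. A call with a gripper value outside its range is refused whole. "fingers" is the closure, from -1 (fully open) to 1 (shut), set as the call begins (left out, the last holds). The fingers move at their own pace and stop on an object; "grip_force" is the grip in N (left out, the last holds). Time passes only in rows, so rows that do not move let the fingers close. It gives the time, the measured TCP pose, the force, the opening and the grip force at its end, in the units of the state.
- get_state(): the state, without advancing time (a new reading comes with each control period).
- grab_frame(name): name is "side" or "top"; returns the picture (400x640x3 uint8, red, green, blue); there is no depth.
- camera_params(name): a dict with "K" (3x3 intrinsics, pixels), "T" (4x4, takes a point from camera to world coordinates). Camera axes: x right, y down, z forward; pixel columns grow to the right and rows downward; lengths in m; the calibration is good to about 2 mm. A picture is of the moment at which its call begins. camera_params takes no time and is no camera call.
- close_job(): hands the job in; it is judged then, once.
The state is a dict: "t": time; "joint_positions": joint angles; "qvel": joint speeds; "joint_torque": joint torques, N m; "position": TCP position; "ee_rot": TCP orientation; "ft_force": force on the tool from outside, world axes, zero at the start; "wrist_torque": the same for the moment, N m; "grip_width": finger opening in m; "grasp_force": force on a finger pad.
Only numpy, scipy, OpenCV 4.12 (cv2) and the standard library are available. Lean on these libraries where they do the work, as an engineer would, in place of code of your own. Each camera call takes 0.05 s, during which the arm holds its last target. There are 200 camera calls.

## Working session

There is one attempt and no reset: what is moved stays moved. The work goes in short steps, Python scripts to look and compute and a tool call to move; the robot and the scene stay as the last step left them, time stands still between calls to the robot, and variables do not carry over. Pictures are saved under pics/ and viewed, at most 14 in all, crops included, and the job is handed in when it is done.

Besides the shell and the picture viewer there is one more tool, called after "Emit:" as name(argument=value, ...), one argument or row to a line, values as JSON. carry_out: Moves the arm, as the interface text tells. Scaled input: -1 to 1 covers 0.025 m each way for a shift and 4 degrees each way for a turn. Its arguments: {"type":"object","properties":{"targets":{"type":"array","items":{"type":"array"}},"fingers":{"type":"number"},"grip_force":{"type":"number"}},"required":["targets"]}

```bash
mkdir -p pics; ls
python3 - <<'E'
from plant import *
import cv2
s=get_state();print(s)
for n in("top","side"):
    f=grab_frame(n);cv2.imwrite(f"pics/{n}0.png",cv2.cvtColor(f,cv2.COLOR_RGB2BGR))
    p=camera_params(n);print(p)
E
```

```text
pics
{'t': 0.0, 'joint_positions': array([-1.41131747e+00,  3.81179072e-01,  1.29825405e+00, -6.11658915e-06,
        1.46357257e+00, -2.15284525e-01]), 'qvel': array([ 0.00039246, -0.00084371, -0.00038917, -0.00017487,  0.00087799,
       -0.00061423]), 'joint_torque': array([ 5.29268509e-04, -4.37940967e+01, -2.24559063e+01,  7.13744480e-02,
        3.52547946e-02, -1.02332649e-04]), 'position': array([ 0.2012908 , -0.51156181,  0.2491491 ]), 'ee_rot': array([-3.14021093e+00, -2.95922646e-04,  3.74763835e-01]), 'ft_force': array([-0.29128566, -0.01692614, -0.15833124]), 'wrist_torque': array([ 0.00825107, -0.01834378,  0.03087005]), 'grasp_force': 0.0, 'grip_width': 0.0882441903708141}
{'K': array([[489.02983765,   0.        , 318.36883816],
       [  0.        , 489.02983765, 192.16530427],
       [  0.        ,   0.        ,   1.        ]]), 'T': array([[ 0.00880036, -0.99434419,  0.10584041,  0.4392089 ],
       [-0.99975319, -0.0065899 ,  0.02121648, -0.03138075],
       [-0.020399  , -0.106001  , -0.99415676,  1.31886906],
       [ 0.        ,  0.        ,  0.        ,  1.        ]])}
{'K': array([[363.62434199,   0.        , 317.13746901],
       [  0.        , 363.62434199, 194.41014497],
       [  0.        ,   0.        ,   1.        ]]), 'T': array([[-0.94305022, -0.170024  ,  0.28591629,  0.2622749 ],
       [-0.33261642,  0.49424533, -0.80317362,  0.84947029],
       [-0.00475399, -0.85253351, -0.52265095,  0.62699557],
       [ 0.        ,  0.        ,  0.        ,  1.        ]])}
```

View pics/top0.png

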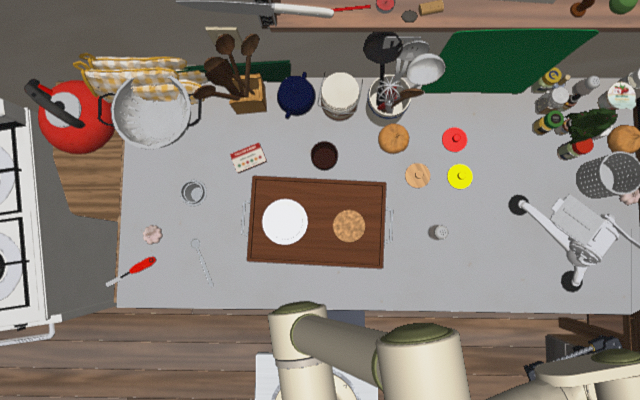

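View pics/side0.png

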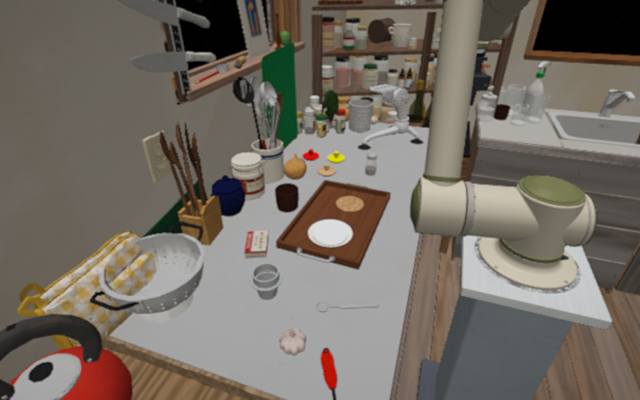

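Top view: cup at (323,155), strainer (193,193), shaker (440,232), saucer (285,222), coaster (349,226) and spoon from (195,240) to (212,286). The lid candidates are pale (417,175), red (455,139) and yellow (460,176). The pale wooden one fits; the onion at (394,138) is not a lid. I'll confirm this in one enlarged crop.

```bash
cat > h.py <<'E'
import numpy as np, cv2
from plant import *
P={n:camera_params(n) for n in("top","side")}
def ray(n,uv):
    K,T=P[n]["K"],P[n]["T"]; d=T[:3,:3]@np.linalg.solve(K,[uv[0],uv[1],1.]); return T[:3,3],d
def onz(n,uv,z):
    o,d=ray(n,uv); return (o+d*(z-o[2])/d[2])[:2]
def proj(n,p):
    K,T=P[n]["K"],P[n]["T"]; q=K@(T[:3,:3].T@(np.asarray(p,float)-T[:3,3])); return q[:2]/q[2]
def blob(m,x0,y0,x1,y1):
    s=np.zeros(m.shape,np.uint8); s[y0:y1,x0:x1]=m[y0:y1,x0:x1]
    c=max(cv2.findContours(s,cv2.RETR_EXTERNAL,cv2.CHAIN_APPROX_NONE)[0],key=cv2.contourArea); return c
E
python3 - <<'E'
import cv2
a=cv2.imread("pics/top0.png")
r=lambda x0,y0,x1,y1,k:cv2.resize(a[y0:y1,x0:x1],None,fx=k,fy=k,interpolation=cv2.INTER_CUBIC)
import numpy as np
A=r(380,120,480,250,4)  #400x520
B=r(170,170,235,300,4) #260x520
C=r(305,135,340,175,4) #140x160
o=np.zeros((520,800,3),np.uint8);o[:,:400]=A;o[:,400:660]=B;o[:160,660:800]=C
cv2.imwrite("pics/crop1.png",o)
E
```

```text
(no output)
```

View pics/crop1.png

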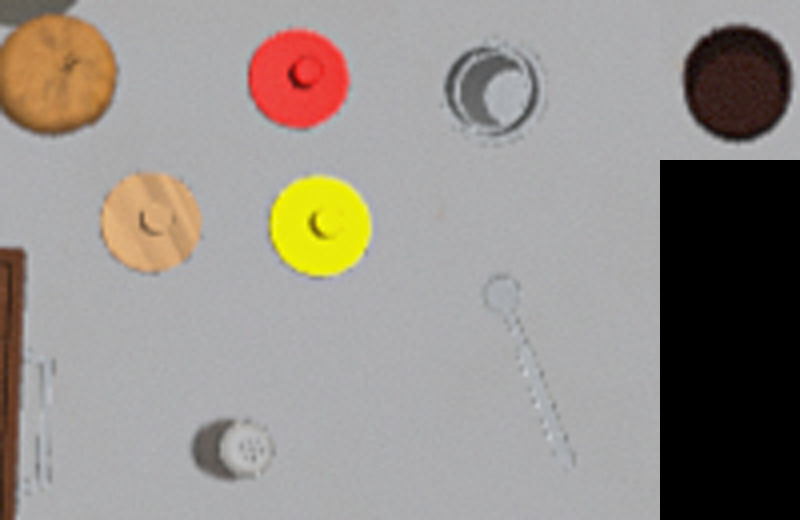

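The crop confirms the pale wooden knobbed disc at (417.5,175.5) as the lid. The spoon's bowl is at (195.5,243.5) and its handle end at (212.5,285.5). The strainer's collar ring is centred at about (193.2,192.8).

Run:
```python
from h import *
a=cv2.imread("pics/top0.png");b=cv2.imread("pics/side0.png")
hsv=cv2.cvtColor(a,cv2.COLOR_BGR2HSV);g=cv2.cvtColor(a,cv2.COLOR_BGR2GRAY)
H,S,V=[c.astype(int) for c in cv2.split(hsv)]
def circ(n,m,box,z):
    c=blob(m.astype(np.uint8),*box);e=cv2.fitEllipse(c);print(n,np.round(e[0],1),np.round(e[1],1),onz("top",e[0],z).round(4))
    return onz("top",e[0],z)
sa=circ("saucer",(S<40)&(V>200),(255,190,315,250),.020)
co=circ("coaster",(V>130)&(S>60),(325,200,375,250),.013)
circ("cup",(V<75),(300,135,345,175),.065)
circ("lid",(S>70),(400,158,435,192),.015)
circ("shaker top",(abs(g.astype(int)-float(np.median(g[220:245,450:460])))>9),(425,215,452,242),.045)
m=((S>80)&(H<15)&(V<150)).astype(np.uint8);m=cv2.morphologyEx(m,cv2.MORPH_CLOSE,np.ones((9,9)))
c=blob(m,240,170,392,272);h=cv2.convexHull(c)
w=np.array([onz("top",p,.026) for p in h[:,0]],np.float32);r=cv2.minAreaRect(w);print("tray",r)
# strainer ring / spoon via local contrast
bg=cv2.medianBlur(g,51);d=cv2.absdiff(g,bg)
m=(d>25).astype(np.uint8);circ("strainer",m,(175,175,212,212),.066)
m=(d>7);ys,xs=np.nonzero(m[236:290,188:218]);pts=np.c_[xs+188,ys+236].astype(float)
w=np.array([onz("top",p,.005) for p in pts]);
l=cv2.fitLine(w.astype(np.float32),cv2.DIST_HUBER,0,.01,.01).ravel();t=(w-l[2:])@l[:2]
print("spoon",l,t.min(),t.max(),"ends",l[2:]+t.min()*l[:2],l[2:]+t.max()*l[:2],"mid",l[2:]+l[:2]*(t.min()+t.max())/2)
for uv in((195.5,243.5),(212.5,285.5)):print(onz("top",uv,.007))
print("shaker dome top", onz("top",(380+246/4,120+449/4),.085))
print("knob",onz("top",(380+156/4,120+220/4),.038),"strainer crop",onz("top",(193.25,192.75),.066))
# side-view predictions for check
for n,p in dict(strainer=(*onz("top",(193.25,192.75),.066),.066),cup=(*onz("top",(323,155),.067),.067),lid=(*onz("top",(418.9,175),.038),.038)).items(): print(n,proj("side",p))
```

```text
saucer [284.6 221.4] [43.8 44.4] [0.4988 0.0855]
coaster [348.6 225.5] [31.6 32. ] [ 0.4896 -0.0848]
cup [323.8 155.3] [25.5 27.6] [ 0.6691 -0.0178]
lid [417.1 175.1] [23.7 24.3] [ 0.6257 -0.268 ]
shaker top [436.7 232.4] [14.6 19.9] [ 0.4722 -0.3111]
tray ((0.500001847743988, 0.0008652955293655396), (0.35649868845939636, 0.2262621521949768), 87.46112823486328)
strainer [192.6 192. ] [20.4 23.4] [0.5708 0.3211]
spoon [0.90451825 0.42643487 0.41179934 0.31470323] -0.0945986035660175 0.04375499982224271 ends [0.32623318 0.27436308] [0.45137654 0.33336188] mid [0.38880486 0.30386248]
[0.43822581 0.32501443]
[0.32770708 0.27567381]
shaker dome top [ 0.4717112  -0.31420649]
knob [ 0.62278643 -0.26869094] strainer crop [0.56892113 0.31949676]
strainer [267.43732352 268.43579117]
cup [286.30403944 187.98582713]
lid [326.76514857 163.38349997]
```

Run:
```python
import cv2,numpy as np
b=cv2.imread("pics/side0.png")
r=lambda x0,y0,x1,y1,k:cv2.resize(b[y0:y1,x0:x1],None,fx=k,fy=k,interpolation=cv2.INTER_CUBIC)
o=np.zeros((500,800,3),np.uint8)
o[:250,:250]=r(240,255,290,305,5);o[:200,260:460]=r(268,175,308,215,5);o[:200,470:790]=r(315,145,379,185,5)
o[260:460,:500]=r(305,285,405,325,5)
cv2.imwrite("pics/crop2.png",o)
```

```text
(no output)
```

View pics/crop2.png

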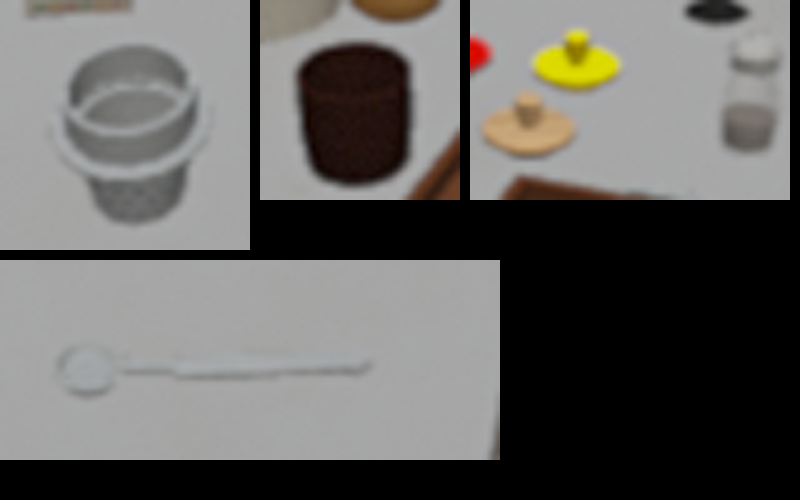

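Side crop shows the strainer (collar centre near (266,272)), the cup rim near (287,189), the pale lid's knob at (327,164), and the spoon with its bowl on the left, all agreeing with the top view. The spoon goes first because the gap is narrow. I'll write a helper that converts waypoints to tool units.

```bash
cat > go.py <<'E'
import sys, numpy as np
from plant import get_state
# usage: go.py x,y,z,yaw ... : legs, tool-frame, units per row
def legs(*w):
    s=get_state(); p=np.array(s["position"]); yaw=s["ee_rot"][2]; print("t%.1f"%s["t"],p.round(4),s["ee_rot"].round(3),"grip %.4f"%s["grip_width"])
    for x,y,z,ya in w:
        d=np.array([x,y,z])-p; turn=-(ya-yaw); turn=(turn+np.pi)%(2*np.pi)-np.pi
        c,n=np.cos(ya),np.sin(ya)
        u=np.array([c*d[0]+n*d[1], n*d[0]-c*d[1], -d[2]])/.025
        k=int(np.ceil(max(np.linalg.norm(u),1e-6))); kt=np.degrees(turn)/4
        print("to",(x,y,z,round(ya,3)),"turn first %.2f | then total"%kt,u.round(2),"rows",k,"each",(u/max(k,1)).round(2))
        p=np.array([x,y,z]);yaw=ya
legs(*[tuple(map(float,a.split(","))) for a in sys.argv[1:]])
E
python3 go.py .42,-.3,.2,.43 .42,.2,.2,.43 .3955,.307,.06,.43 .3955,.307,.013,.43
```

```text
t0.1 [ 0.2013 -0.5116  0.2492] [-3.14  -0.     0.375] grip 0.0880
to (0.42, -0.3, 0.2, 0.43) turn first -0.79 | then total [11.48 -4.05  1.97] rows 13 each [ 0.88 -0.31  0.15]
to (0.42, 0.2, 0.2, 0.43) turn first 0.00 | then total [  8.34 -18.18  -0.  ] rows 20 each [ 0.42 -0.91 -0.  ]
to (0.3955, 0.307, 0.06, 0.43) turn first 0.00 | then total [ 0.89 -4.3   5.6 ] rows 8 each [ 0.11 -0.54  0.7 ]
to (0.3955, 0.307, 0.013, 0.43) turn first 0.00 | then total [0.   0.   1.88] rows 2 each [0.   0.   0.94]
```

Emit:
carry_out(
  targets=[
    [[0,0,0],-0.79],
    [[0.96,-0.34,0.16],0],
    [[0.96,-0.34,0.16],0],
    [[0.96,-0.34,0.16],0],
    [[0.96,-0.34,0.16],0],
    [[0.96,-0.34,0.16],0],
    [[0.96,-0.34,0.16],0],
    [[0.96,-0.34,0.16],0],
    [[0.96,-0.34,0.16],0],
    [[0.96,-0.34,0.16],0],
    [[0.96,-0.34,0.16],0],
    [[0.96,-0.34,0.16],0],
  ],
  fingers=0.4,
  grip_force=30,
)

```text
t: 1.3
position: [0.4029, -0.3158, 0.2053]
ee_rot: [-3.141, 0.0, 0.43]
ft_force: [-0.1, 0.2, -0.5]
grip_width: 0.0264
grasp_force: 0.0
```

Emit:
carry_out(
  targets=[
    [[0.46,-1,0],0],
    [[0.46,-1,0],0],
    [[0.46,-1,0],0],
    [[0.46,-1,0],0],
    [[0.46,-1,0],0],
    [[0.46,-1,0],0],
    [[0.46,-1,0],0],
    [[0.46,-1,0],0],
    [[0.46,-1,0],0],
    [[0.46,-1,0],0],
    [[0.46,-1,0],0],
    [[0.46,-1,0],0],
  ],
)

```text
t: 2.5
position: [0.4024, 0.0146, 0.2056]
ee_rot: [-3.141, 0.0, 0.43]
ft_force: [-0.1, -0.1, -0.6]
grip_width: 0.0263
grasp_force: 0.0
```

Emit:
carry_out(
  targets=[
    [[0.46,-1,0],0],
    [[0.46,-1,0],0],
    [[0.46,-1,0],0],
    [[0.46,-1,0],0],
    [[0.46,-1,0],0],
    [[0.46,-1,0],0],
    [[0.14,-0.72,0.8],0],
    [[0.14,-0.72,0.8],0],
    [[0.14,-0.72,0.8],0],
    [[0.14,-0.72,0.8],0],
    [[0.14,-0.72,0.8],0],
    [[0.14,-0.72,0.8],0],
  ],
)

```text
t: 3.7
position: [0.3766, 0.2861, 0.0848]
ee_rot: [3.142, 0.0, 0.43]
ft_force: [0.3, 0.1, 0.6]
grip_width: 0.0266
grasp_force: 0.0
```

```bash
python3 go.py .3955,.307,.06,.43 .3955,.307,.013,.43
python3 - <<'E'
from h import *
f=cv2.cvtColor(grab_frame("top"),cv2.COLOR_RGB2BGR);g=cv2.cvtColor(grab_frame("side"),cv2.COLOR_RGB2BGR)
a=cv2.resize(f[180:300,150:250],None,fx=4,fy=4,interpolation=2);b=cv2.resize(g[250:330,290:390],None,fx=4,fy=4,interpolation=2)
o=np.zeros((480,800,3),np.uint8);o[:,:400]=a;o[:320,400:]=b;cv2.imwrite("pics/sp.png",o)
E
```

```text
t3.7 [0.3766 0.2861 0.0848] [3.142 0.    0.43 ] grip 0.0266
to (0.3955, 0.307, 0.06, 0.43) turn first -0.00 | then total [ 1.03 -0.44  0.99] rows 2 each [ 0.52 -0.22  0.5 ]
to (0.3955, 0.307, 0.013, 0.43) turn first 0.00 | then total [0.   0.   1.88] rows 2 each [0.   0.   0.94]
```

View pics/sp.png

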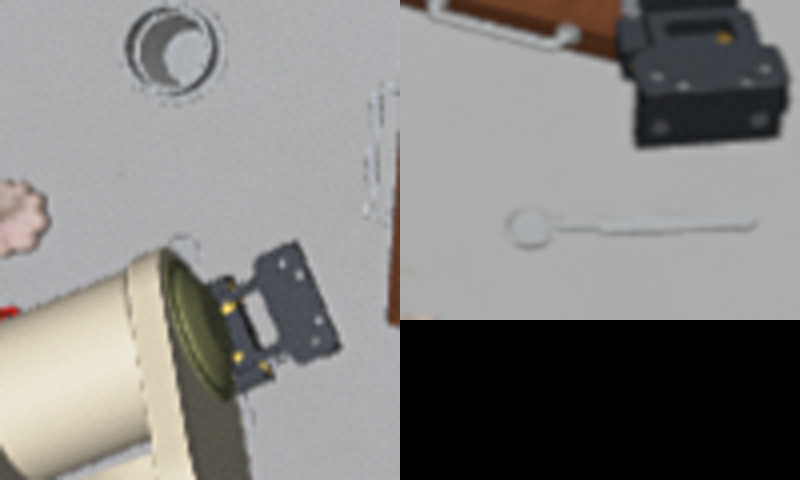

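The pictures were taken mid-motion (gripper short of the spoon, which lies undisturbed). I'll read the settled pose.

```bash
python3 go.py .3955,.307,.03,.43 .3955,.307,.013,.43
python3 - <<'E'
from h import *
# spoon seen in side crop: bowl centre and end
for n,z in(("bowl",.008),("end",.006)):
    uv={"bowl":(290+130/4-.4,250+228/4-.4),"end":(290+355/4-.4,250+225/4-.4)}[n]; print(n,uv,onz("side",uv,z))
E
```

```text
t3.8 [0.3754 0.2862 0.0837] [-3.141  0.005  0.432] grip 0.0263
to (0.3955, 0.307, 0.03, 0.43) turn first 0.03 | then total [ 1.08 -0.42  2.15] rows 3 each [ 0.36 -0.14  0.72]
to (0.3955, 0.307, 0.013, 0.43) turn first 0.00 | then total [0.   0.   0.68] rows 1 each [0.   0.   0.68]
bowl (322.1, 306.6) [0.43604915 0.33330135]
end (378.35, 305.85) [0.32167062 0.28943411]
```

Run:
```python
from h import *
p=[.3754,.2862,.0837]
print("tcp side",proj("side",p),"top",proj("top",p))
for d in(-.011,.037,.087):
    c,s=np.cos(.43),np.sin(.43)
    q=np.array(p)+[0,0,d]
    for a in(-.0375,.0375):
        for b in(-.0935,.0935):
            r=q+a*np.array([c,s,0])+b*np.array([s,-c,0]);print(d,a,b,proj("side",r).round(1),proj("top",r).round(1))
f=cv2.cvtColor(grab_frame("top"),cv2.COLOR_RGB2BGR);g=cv2.cvtColor(grab_frame("side"),cv2.COLOR_RGB2BGR)
a=cv2.resize(f[180:300,150:250],None,fx=4,fy=4,interpolation=2);b=cv2.resize(g[210:330,290:390],None,fx=4,fy=4,interpolation=2)
o=np.hstack([a,b]);cv2.imwrite("pics/sp2.png",o)
```

```text
tcp side [356.51925399 272.72137183] top [201.73325531 268.7432143 ]
-0.011 -0.0375 -0.0935 [384.4 309.9] [174.5 297.6]
-0.011 -0.0375 0.0935 [364.7 247.2] [242.5 267. ]
-0.011 0.0375 -0.0935 [345.7 312.9] [163.3 270.1]
-0.011 0.0375 0.0935 [333.1 249.2] [230.9 239.8]
0.037 -0.0375 -0.0935 [386.8 292.1] [168.3 299.7]
0.037 -0.0375 0.0935 [366.1 230.9] [239.  267.9]
0.037 0.0375 -0.0935 [346.7 295. ] [156.7 271.1]
0.037 0.0375 0.0935 [333.5 232.8] [227.  239.6]
0.087 -0.0375 -0.0935 [389.5 272.1] [161.3 302.1]
0.087 -0.0375 0.0935 [367.6 212.8] [235.1 268.9]
0.087 0.0375 -0.0935 [347.8 274.9] [149.3 272.3]
0.087 0.0375 0.0935 [334.  214.7] [222.6 239.4]
```

View pics/sp2.png

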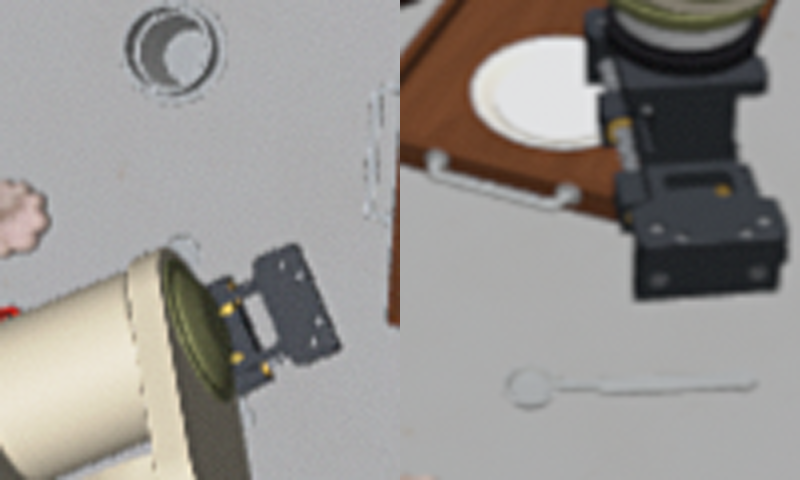

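Top agrees with the known gripper body (corners near (235,267) and (224,240)); side differs by several px (body's lower edge at about (385,282)). I'll compare the fingertips with the spoon directly, close above it.

Emit:
carry_out(
  targets=[
    [[0.36,-0.14,0.64],0.03],
    [[0.36,-0.14,0.64],0],
    [[0.36,-0.14,0.64],0],
    [[0,0,0],0],
  ],
)

```text
t: 4.3
position: [0.3979, 0.3058, 0.0374]
ee_rot: [3.142, 0.001, 0.427]
ft_force: [-0.2, 0.3, 0.0]
grip_width: 0.0263
grasp_force: 0.0
```

```bash
python3 go.py .3955,.307,.013,.43
python3 - <<'E'
from h import *
f=cv2.cvtColor(grab_frame("top"),cv2.COLOR_RGB2BGR);g=cv2.cvtColor(grab_frame("side"),cv2.COLOR_RGB2BGR)
p=get_state()["position"]
for d in(0,-.011): print(proj("side",p+[0,0,d]))
a=cv2.resize(f[230:290,175:225],None,fx=8,fy=8,interpolation=2);b=cv2.resize(g[270:330,310:360],None,fx=8,fy=8,interpolation=2)
o=np.hstack([a,b]);cv2.imwrite("pics/sp3.png",o)
E
```

```text
t4.3 [0.3979 0.3058 0.0374] [3.142e+00 1.000e-03 4.270e-01] grip 0.0263
to (0.3955, 0.307, 0.013, 0.43) turn first -0.04 | then total [-0.07 -0.08  0.98] rows 1 each [-0.07 -0.08  0.98]
[343.1921135  291.86496532]
[343.0262932  295.47832608]
```

View pics/sp3.png

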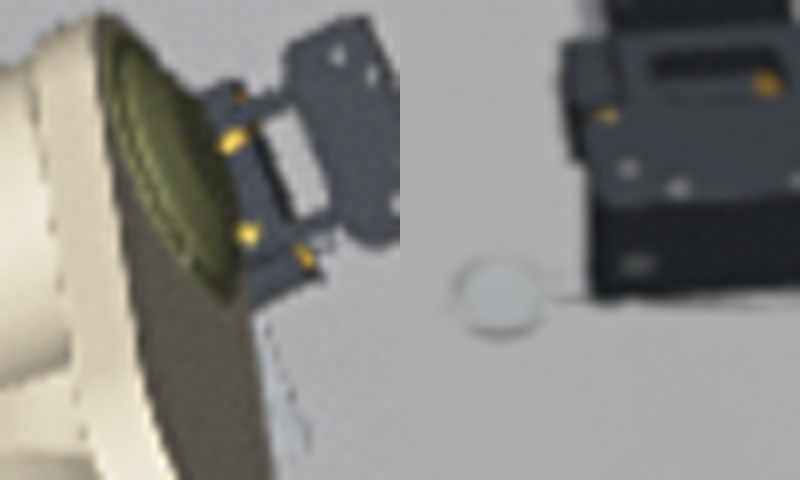

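Side view: the near body edge (334,307) hides the tips over the spoon handle, with the bowl at (322,306). Next I'll quantify the top/side mismatch on the fixed, flat items.

Run:
```python
from h import *
b=cv2.imread("pics/side0.png");H,S,V=[c.astype(int) for c in cv2.split(cv2.cvtColor(b,cv2.COLOR_BGR2HSV))]
def e(n,m,box,w):
    c=cv2.fitEllipse(blob(m.astype(np.uint8),*box))[0];print(n,"obs",np.round(c,1),"pred",proj("side",w).round(1),"side->xy",onz("side",c,w[2]).round(4),"top",np.round(w[:2],4))
e("saucer",(V>190)&(S<40),(300,210,365,255),(.4988,.0855,.020))
e("coaster",(V>130)&(S>60)&(H<25),(330,190,370,216),(.4896,-.0848,.013))
e("lid",(S>70)&(V>150),(310,168,345,182),(.6257,-.268,.0115))
m=((S>80)&(H<15)&(V<170)).astype(np.uint8)
c=blob(cv2.morphologyEx(m,cv2.MORPH_CLOSE,np.ones((7,7))),275,175,400,270);a=cv2.approxPolyDP(cv2.convexHull(c),4,True)[:,0];print("tray side hull",a.tolist())
from itertools import product
r=((0.5000,0.0009),(0.3565,0.2263),87.46)
for q in cv2.boxPoints(r): print("tray corner",q.round(3),proj("side",(*q,.026)).round(1))
```

```text
saucer obs [330.  232.5] pred [329.5 230.7] side->xy [0.4952 0.0926] top [0.4988 0.0855]
coaster obs [349.4 203.4] pred [348.9 201.8] side->xy [ 0.4859 -0.0765] top [ 0.4896 -0.0848]
lid obs [326.1 171. ] pred [325.9 169.9] side->xy [ 0.6222 -0.26  ] top [ 0.6257 -0.268 ]
tray side hull [[288, 176], [389, 193], [357, 268], [277, 246], [276, 190]]
tray corner [ 0.379 -0.172] [389.5 190.5]
tray corner [ 0.605 -0.182] [323.8 178.1]
tray corner [0.621 0.174] [275.2 239. ]
tray corner [0.395 0.184] [357.8 260.4]
```

Emit:
carry_out(
  targets=[
    [[-0.05,-0.1,0.6],-0.04],
    [[0,0,0.37],0],
    [[0,0,0],0],
  ],
)

```text
t: 4.7
position: [0.3947, 0.3075, 0.0134]
ee_rot: [3.142, 0.001, 0.43]
ft_force: [-0.2, 1.0, -0.2]
grip_width: 0.0266
grasp_force: 0.0
```

Emit:
carry_out(
  targets=[
    [[0,0,0],0],
    [[0,0,0],0],
    [[0,0,0],0],
    [[0,0,0],0],
    [[0,0,0],0],
  ],
  fingers=1,
)

```text
t: 5.2
position: [0.3953, 0.3081, 0.0141]
ee_rot: [3.141, -0.001, 0.431]
ft_force: [-0.6, -1.1, 5.8]
grip_width: 0.0095
grasp_force: 29.9
```

Emit:
carry_out(
  targets=[
    [[0,0,-0.6],0],
    [[0,0,-0.6],0.97],
    [[0,0,-0.6],0.97],
    [[0,0,-0.6],0.97],
    [[0,0,-0.6],0.97],
    [[0,0,-0.6],0.97],
    [[0,0,-0.6],0.97],
    [[0,0,0],0.97],
    [[0,0,0],0],
  ],
)

```text
t: 6.1
position: [0.395, 0.308, 0.1188]
ee_rot: [-3.141, -0.0, -0.044]
ft_force: [-0.0, -0.7, -0.3]
grip_width: 0.009
grasp_force: 29.9
```

```bash
python3 go.py .503,-.003,.12,-.045 .503,-.003,.0235,-.045
```

```text
t6.1 [0.395  0.308  0.1188] [-3.141 -0.    -0.044] grip 0.0090
to (0.503, -0.003, 0.12, -0.045) turn first 0.02 | then total [ 4.88 12.23 -0.05] rows 14 each [ 0.35  0.87 -0.  ]
to (0.503, -0.003, 0.0235, -0.045) turn first 0.00 | then total [ 0.   -0.    3.86] rows 4 each [ 0.   -0.    0.96]
```

Emit:
carry_out(
  targets=[
    [[0.4,1,0],0],
    [[0.4,1,0],0],
    [[0.4,1,0],0],
    [[0.4,1,0],0],
    [[0.4,1,0],0],
    [[0.4,1,0],0],
    [[0.4,1,0],0],
    [[0.4,1,0],0],
    [[0.4,1,0],0],
    [[0.4,1,0],0],
    [[0.4,1,0],0],
    [[0.4,1,0],0],
  ],
)

```text
t: 7.3
position: [0.5019, 0.002, 0.1181]
ee_rot: [-3.141, 0.001, -0.041]
ft_force: [-0.2, 1.0, -1.1]
grip_width: 0.0091
grasp_force: 29.9
```

Emit:
carry_out(
  targets=[
    [[0.1,0.25,0.6],0],
    [[0,0,0.6],0],
    [[0,0,0.6],0],
    [[0,0,0.6],0],
    [[0,0,0.6],0],
    [[0,0,0],0],
    [[0,0,0],0],
  ],
)

```text
t: 8.0
position: [0.5041, -0.0032, 0.0435]
ee_rot: [-3.141, 0.001, -0.042]
ft_force: [0.0, 0.1, -0.2]
grip_width: 0.0094
grasp_force: 29.9
```

```bash
python3 go.py .503,-.003,.0235,-.045;  python3 - <<'E'
from h import *
f=cv2.cvtColor(grab_frame("top"),cv2.COLOR_RGB2BGR);g=cv2.cvtColor(grab_frame("side"),cv2.COLOR_RGB2BGR)
a=cv2.resize(f[160:280,240:400],None,fx=2.5,fy=2.5,interpolation=2);b=cv2.resize(g[160:280,260:420],None,fx=2.5,fy=2.5,interpolation=2)
o=np.hstack([a,b]);cv2.imwrite("pics/sp4.png",o)
E
```

```text
t8.0 [ 0.5041 -0.0032  0.0435] [-3.141e+00  1.000e-03 -4.200e-02] grip 0.0094
to (0.503, -0.003, 0.0235, -0.045) turn first 0.04 | then total [-0.04 -0.01  0.8 ] rows 1 each [-0.04 -0.01  0.8 ]
```

View pics/sp4.png

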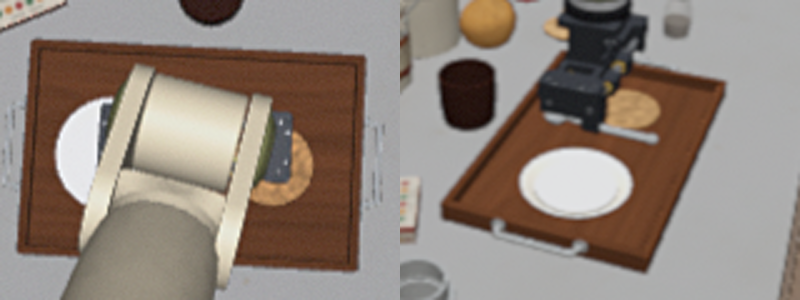

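Side crop: the spoon is held level between saucer and coaster, clear of both. Lowering.

Emit:
carry_out(
  targets=[
    [[-0.04,0,0.4],0],
    [[0,0,0.25],0],
    [[0,0,0.15],0],
    [[0,0,0],0],
  ],
)

```text
t: 8.5
position: [0.5028, -0.0032, 0.0228]
ee_rot: [-3.141, 0.001, -0.043]
ft_force: [-0.0, 0.1, -0.3]
grip_width: 0.0091
grasp_force: 29.9
```

Emit:
carry_out(
  targets=[
    [[0,0,0.04],0],
    [[0,0,0.03],0],
    [[0,0,0],0],
  ],
)

```text
t: 8.8
position: [0.5033, -0.0033, 0.0221]
ee_rot: [3.141, -0.001, -0.043]
ft_force: [-1.4, 0.7, 3.2]
grip_width: 0.0088
grasp_force: 29.9
```

Emit:
carry_out(
  targets=[
    [[0,0,0],0],
    [[0,0,0],0],
    [[0,0,0],0],
    [[0,0,-0.5],0],
    [[0,0,-0.8],0],
    [[0,0,-1],0],
    [[0,0,-1],0],
    [[0,0,-1],0],
  ],
  fingers=0.5,
)

```text
t: 9.6
position: [0.503, -0.0032, 0.1302]
ee_rot: [-3.142, 0.0, -0.043]
ft_force: [0.3, 0.1, -0.3]
grip_width: 0.0219
grasp_force: 0.0
```

```bash
python3 go.py .668,-.017,.13,0 .668,-.049,.13,0 .668,-.049,.052,0
```

```text
t9.6 [ 0.503  -0.0032  0.1302] [-3.142  0.    -0.043] grip 0.0219
to (0.668, -0.017, 0.13, 0.0) turn first -0.62 | then total [6.6  0.55 0.01] rows 7 each [0.94 0.08 0.  ]
to (0.668, -0.049, 0.13, 0.0) turn first 0.00 | then total [ 0.    1.28 -0.  ] rows 2 each [ 0.    0.64 -0.  ]
to (0.668, -0.049, 0.052, 0.0) turn first 0.00 | then total [0.   0.   3.12] rows 4 each [0.   0.   0.78]
```

Emit:
carry_out(
  targets=[
    [[0,0,0],-0.62],
    [[0.94,0.26,0],0],
    [[0.94,0.26,0],0],
    [[0.94,0.26,0],0],
    [[0.94,0.26,0],0],
    [[0.94,0.26,0],0],
    [[0.94,0.26,0],0],
    [[0.94,0.26,0],0],
    [[0,0,0],0],
    [[0,0,0],0],
  ],
  fingers=0.1,
  grip_force=40,
)

```text
t: 10.6
position: [0.6672, -0.0486, 0.1286]
ee_rot: [-3.141, 0.001, -0.0]
ft_force: [-0.5, 0.1, -0.3]
grip_width: 0.0399
grasp_force: 0.0
```

```bash
python3 go.py .668,-.049,.052,0;  python3 - <<'E'
from h import *
f=cv2.cvtColor(grab_frame("top"),cv2.COLOR_RGB2BGR);g=cv2.cvtColor(grab_frame("side"),cv2.COLOR_RGB2BGR)
a=cv2.resize(f[130:280,240:400],None,fx=2.5,fy=2.5,interpolation=2);b=cv2.resize(g[120:220,240:320],None,fx=5,fy=5,interpolation=2)
o=np.zeros((500,800,3),np.uint8);o[:375,:400]=a;o[:,400:]=b;cv2.imwrite("pics/cup1.png",o)
E
```

```text
t10.6 [ 0.6672 -0.0486  0.1286] [-3.141e+00  1.000e-03 -0.000e+00] grip 0.0399
to (0.668, -0.049, 0.052, 0.0) turn first -0.00 | then total [0.03 0.01 3.06] rows 4 each [0.01 0.   0.77]
```

View pics/cup1.png

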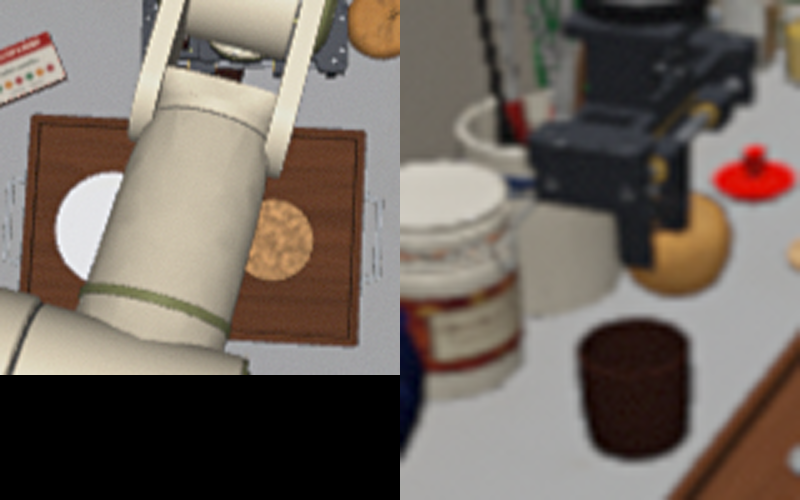

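Side crop: the inner finger hangs at about (288,173), above the cup (rim centre (287,189)), and the outer finger is behind it. Descending with force checks.

Emit:
carry_out(
  targets=[
    [[0,0,0.7],0],
    [[0,0,0.7],0],
    [[0,0,0.5],0],
    [[0,0,0.2],0],
    [[0,0,0],0],
  ],
)

```text
t: 11.2
position: [0.6673, -0.0486, 0.0764]
ee_rot: [-3.141, 0.001, -0.0]
ft_force: [0.2, 0.2, 0.5]
grip_width: 0.0397
grasp_force: 0.0
```

Emit:
carry_out(
  targets=[
    [[0,0,0.2],0],
    [[0,0,0.2],0],
    [[0,0,0],0],
  ],
)

```text
t: 11.5
position: [0.6674, -0.0487, 0.0662]
ee_rot: [-3.141, 0.001, -0.0]
ft_force: [0.3, -0.2, -0.3]
grip_width: 0.0399
grasp_force: 0.0
```

Emit:
carry_out(
  targets=[
    [[0,0,0.3],0],
    [[0,0,0.3],0],
    [[0,0,0],0],
  ],
)

```text
t: 11.8
position: [0.667, -0.0486, 0.0503]
ee_rot: [-3.141, 0.002, -0.0]
ft_force: [-0.1, -0.1, 0.4]
grip_width: 0.0395
grasp_force: 0.0
```

Emit:
carry_out(
  targets=[
    [[0,0,0],0],
    [[0,0,0],0],
    [[0,0,0],0],
    [[0,0,0],0],
    [[0,0,0],0],
  ],
  fingers=1,
)

```text
t: 12.3
position: [0.6679, -0.0487, 0.0522]
ee_rot: [-3.142, -0.001, -0.0]
ft_force: [0.4, -0.6, 1.8]
grip_width: 0.0061
grasp_force: 39.7
```

Emit:
carry_out(
  targets=[
    [[0,0,-0.3],0],
    [[0,0,-0.5],0],
    [[0,0,-0.6],0],
    [[0,0,-0.6],0],
    [[0,0,-0.6],0],
    [[0,0,0],0],
  ],
)

```text
t: 12.9
position: [0.6685, -0.049, 0.1196]
ee_rot: [3.14, -0.004, -0.0]
ft_force: [-0.2, -0.5, -2.0]
grip_width: 0.0058
grasp_force: 39.4
```

```bash
python3 go.py .4976,.0545,.115,0 .4976,.0545,.067,0
```

```text
t12.9 [ 0.6685 -0.049   0.1196] [ 3.14  -0.004 -0.   ] grip 0.0058
to (0.4976, 0.0545, 0.115, 0.0) turn first -0.00 | then total [-6.84 -4.14  0.19] rows 8 each [-0.85 -0.52  0.02]
to (0.4976, 0.0545, 0.067, 0.0) turn first 0.00 | then total [0.   0.   1.92] rows 2 each [0.   0.   0.96]
```

Emit:
carry_out(
  targets=[
    [[-0.4,-0.25,0],0],
    [[-0.68,-0.41,0],0],
    [[-0.68,-0.41,0],0],
    [[-0.68,-0.41,0],0],
    [[-0.68,-0.41,0],0],
    [[-0.68,-0.41,0],0],
    [[-0.68,-0.41,0],0],
    [[-0.68,-0.41,0],0],
    [[-0.68,-0.41,0],0],
    [[-0.68,-0.41,0],0],
    [[-0.32,-0.2,0],0],
    [[0,0,0],0],
  ],
)

```text
t: 14.1
position: [0.496, 0.0552, 0.1168]
ee_rot: [-3.142, 0.001, 0.001]
ft_force: [-0.0, 0.2, -3.4]
grip_width: 0.0059
grasp_force: 39.4
```

```bash
python3 go.py .4976,.0545,.069,0;  python3 - <<'E'
from h import *
g=cv2.cvtColor(grab_frame("side"),cv2.COLOR_RGB2BGR)
cv2.imwrite("pics/cup2.png",cv2.resize(g[150:280,270:390],None,fx=4,fy=4,interpolation=2))
E
```

```text
t14.1 [0.496  0.0552 0.1168] [-3.142e+00  1.000e-03  1.000e-03] grip 0.0059
to (0.4976, 0.0545, 0.069, 0.0) turn first 0.01 | then total [0.07 0.03 1.91] rows 2 each [0.03 0.01 0.96]
```

View pics/cup2.png

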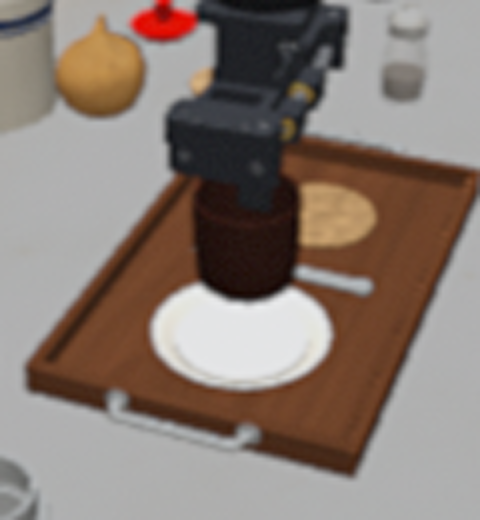

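The crop shows the cup level, about 50 mm above the saucer (centre (330,233)) and in line with it. Lowering.

Emit:
carry_out(
  targets=[
    [[0.05,0.02,0.6],0],
    [[0,0,0.6],0],
    [[0,0,0.4],0],
    [[0,0,0.2],0],
    [[0,0,0.08],0],
    [[0,0,0],0],
  ],
)

```text
t: 14.75
position: [0.4982, 0.0542, 0.0698]
ee_rot: [3.142, -0.0, -0.0]
ft_force: [0.3, -0.3, -2.6]
grip_width: 0.0061
grasp_force: 39.4
```

Emit:
carry_out(
  targets=[
    [[0,0,0.06],0],
    [[0,0,0.04],0],
    [[0,0,0],0],
  ],
)

```text
t: 15.05
position: [0.498, 0.0543, 0.0674]
ee_rot: [3.142, -0.001, -0.0]
ft_force: [0.6, -0.4, -3.5]
grip_width: 0.0062
grasp_force: 39.4
```

Emit:
carry_out(
  targets=[
    [[0,0,0.04],0],
    [[0,0,0.03],0],
    [[0,0,0],0],
  ],
)

```text
t: 15.35
position: [0.4984, 0.0539, 0.0661]
ee_rot: [3.141, -0.002, -0.0]
ft_force: [-0.0, -2.3, 4.7]
grip_width: 0.006
grasp_force: 39.8
```

Emit:
carry_out(
  targets=[
    [[0,0,0],0],
    [[0,0,0],0],
    [[0,0,0],0],
    [[0,0,0],0],
    [[0,0,-0.4],0],
    [[0,0,-0.8],0],
    [[0,0,-1],0],
    [[0,0,-1],0],
    [[0,0,-1],0],
    [[0,0,-1],0],
  ],
  fingers=0.2,
)

```text
t: 16.35
position: [0.4976, 0.0544, 0.1973]
ee_rot: [-3.142, -0.0, -0.0]
ft_force: [-0.0, -0.2, 0.0]
grip_width: 0.0353
grasp_force: 0.0
```

```bash
python3 go.py .5692,.322,.19,0 .5692,.322,.059,0
```

```text
t16.4 [0.4976 0.0544 0.1973] [-3.142 -0.    -0.   ] grip 0.0353
to (0.5692, 0.322, 0.19, 0.0) turn first -0.00 | then total [  2.86 -10.71   0.29] rows 12 each [ 0.24 -0.89  0.02]
to (0.5692, 0.322, 0.059, 0.0) turn first 0.00 | then total [0.   0.   5.24] rows 6 each [0.   0.   0.87]
```

Emit:
carry_out(
  targets=[
    [[0.24,-0.92,0],0],
    [[0.24,-0.92,0],0],
    [[0.24,-0.92,0],0],
    [[0.24,-0.92,0],0],
    [[0.24,-0.92,0],0],
    [[0.24,-0.92,0],0],
    [[0.24,-0.92,0],0],
    [[0.24,-0.92,0],0],
    [[0.24,-0.92,0],0],
    [[0.24,-0.92,0],0],
    [[0.24,-0.92,0],0],
    [[0.22,-0.6,0],0],
  ],
  fingers=-1,
)

```text
t: 17.55
position: [0.5692, 0.3238, 0.1962]
ee_rot: [-3.141, -0.0, 0.001]
ft_force: [0.3, 0.2, -0.2]
grip_width: 0.0882
grasp_force: 0.0
```

Emit:
carry_out(
  targets=[
    [[0,0,0.8],0],
    [[0,0,0.8],0],
    [[0,0,0.8],0],
    [[0,0,0],0],
  ],
)

```text
t: 17.95
position: [0.5683, 0.3219, 0.1335]
ee_rot: [3.14, 0.005, -0.0]
ft_force: [0.2, -0.6, 0.7]
grip_width: 0.0881
grasp_force: 0.0
```

```bash
python3 go.py .5687,.3225,.1,0 .5687,.3225,.059,0;  python3 - <<'E'
from h import *
f=cv2.cvtColor(grab_frame("top"),cv2.COLOR_RGB2BGR);g=cv2.cvtColor(grab_frame("side"),cv2.COLOR_RGB2BGR)
a=cv2.resize(g[200:310,210:310],None,fx=4,fy=4,interpolation=2);b=cv2.resize(f[160:270,240:340],None,fx=4,fy=4,interpolation=2)
cv2.imwrite("pics/st1.png",np.hstack([a,b]))
E
```

```text
t17.9 [0.5683 0.3219 0.1335] [ 3.14   0.005 -0.   ] grip 0.0881
to (0.5687, 0.3225, 0.1, 0.0) turn first -0.00 | then total [ 0.02 -0.02  1.34] rows 2 each [ 0.01 -0.01  0.67]
to (0.5687, 0.3225, 0.059, 0.0) turn first 0.00 | then total [0.   0.   1.64] rows 2 each [0.   0.   0.82]
```

View pics/st1.png

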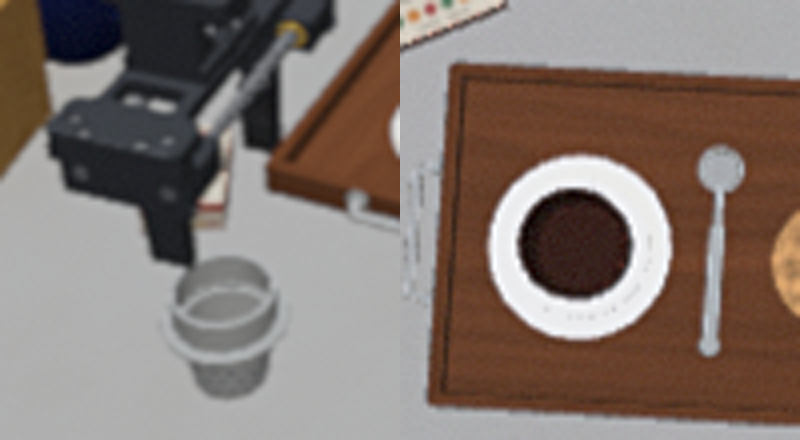

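Crop: the cup stands centred on the saucer (cup (284,220) in a saucer centred at (285,222)), and the spoon lies along the short sides at u≈318–320. Fingertips at (253,265) and (275,237) straddle the strainer's collar centre (266,271).

Run:
```python
from h import *
p=np.array([.5683,.3219,.1335-.011])
print("tips mid pred",proj("side",p),"near finger",proj("side",p+[0,.053,0]),"far",proj("side",p-[0,.053,0]))
print("collar top pred",proj("side",(.5683,.3219,.066)))
f=cv2.cvtColor(grab_frame("top"),cv2.COLOR_RGB2BGR);H,S,V=[c.astype(int) for c in cv2.split(cv2.cvtColor(f,cv2.COLOR_BGR2HSV))]
c=cv2.fitEllipse(blob((V<85).astype(np.uint8),265,200,305,240));print("cup",c,onz("top",c[0],.081))
c=cv2.fitEllipse(blob(((S<40)&(V>200)).astype(np.uint8),255,190,312,250));print("saucer",c[0],onz("top",c[0],.02))
for u,z in(((240+(720-400)/4-.4,160+168/4-.4),.016),((240+(709-400)/4-.4,160+352/4-.4),.012)):print("spoon",onz("top",u,z))
```

```text
tips mid pred [265.18190158 249.46205784] near finger [253.40878005 265.66857788] far [275.72889918 234.94338261]
collar top pred [267.21054315 269.21440444]
cup ((283.2571716308594, 220.4852752685547), (25.799072265625, 27.048723220825195), 106.77394104003906) [0.49823213 0.08339964]
saucer (284.59844970703125, 221.32127380371094) [0.49894745 0.08544768]
spoon [ 0.55256501 -0.00709233]
spoon [ 0.43024331 -0.00075901]
```

Emit:
carry_out(
  targets=[
    [[0,-0.13,0.7],0],
    [[0,0,0.7],0],
    [[0,0,0.7],0],
    [[0,0,0.5],0],
    [[0,0,0.3],0],
    [[0,0,0],0],
  ],
)

```text
t: 18.7
position: [0.5694, 0.3255, 0.0628]
ee_rot: [3.141, 0.001, -0.0]
ft_force: [-0.5, 0.5, 0.3]
grip_width: 0.0881
grasp_force: 0.0
```

Emit:
carry_out(
  targets=[
    [[-0.03,0,0.14],0],
    [[0,0,0],0],
    [[0,0,0],0],
  ],
  grip_force=20,
  fingers=0.1,
)

```text
t: 19.0
position: [0.5688, 0.3256, 0.06]
ee_rot: [-3.141, -0.001, -0.0]
ft_force: [-0.1, -0.5, -0.8]
grip_width: 0.0665
grasp_force: 0.0
```

Emit:
carry_out(
  targets=[
    [[0,0,0],0],
    [[0,0,0],0],
    [[0,0,0],0],
  ],
  fingers=0.5,
)

```text
t: 19.3
position: [0.5689, 0.3257, 0.06]
ee_rot: [-3.141, -0.001, -0.0]
ft_force: [0.3, 0.4, 2.8]
grip_width: 0.0581
grasp_force: 19.9
```

Emit:
carry_out(
  targets=[
    [[0,0,-0.3],0],
    [[0,0,-0.6],0],
    [[0,0,-0.9],0],
    [[0,0,-0.9],0],
    [[0,0,-0.9],0],
    [[0,0,-0.9],0],
    [[0,0,-0.2],0],
    [[0,0,0],0],
  ],
)

```text
t: 20.1
position: [0.5686, 0.3255, 0.1773]
ee_rot: [-3.141, -0.001, -0.0]
ft_force: [-0.5, -1.1, -0.8]
grip_width: 0.0586
grasp_force: 19.9
```

```bash
python3 go.py .498,.087,.17,0 .498,.087,.1,0
```

```text
t20.1 [0.5686 0.3255 0.1773] [-3.141e+00 -1.000e-03 -0.000e+00] grip 0.0586
to (0.498, 0.087, 0.17, 0.0) turn first -0.00 | then total [-2.83  9.54  0.29] rows 10 each [-0.28  0.95  0.03]
to (0.498, 0.087, 0.1, 0.0) turn first 0.00 | then total [0.  0.  2.8] rows 3 each [0.   0.   0.93]
```

Emit:
carry_out(
  targets=[
    [[-0.14,0.5,0],0],
    [[-0.27,0.9,0],0],
    [[-0.27,0.9,0],0],
    [[-0.27,0.9,0],0],
    [[-0.27,0.9,0],0],
    [[-0.27,0.9,0],0],
    [[-0.27,0.9,0],0],
    [[-0.27,0.9,0],0],
    [[-0.27,0.9,0],0],
    [[-0.27,0.9,0],0],
    [[-0.26,0.94,0],0],
    [[0,0,0],0],
  ],
)

```text
t: 21.3
position: [0.4968, 0.0852, 0.1758]
ee_rot: [3.141, 0.003, -0.003]
ft_force: [0.1, -0.7, -0.8]
grip_width: 0.0582
grasp_force: 19.9
```

```bash
python3 go.py .498,.087,.135,0;  python3 - <<'E'
from h import *
p=get_state()["position"]
for n,z in(("bottom",p[2]-.06),("flange",p[2]-.016),("cuprim",.081)): print(n,proj("side",(p[0],p[1],z)))
g=cv2.cvtColor(grab_frame("side"),cv2.COLOR_RGB2BGR)
cv2.imwrite("pics/st2.png",cv2.resize(g[150:260,280:380],None,fx=5,fy=5,interpolation=2))
E
```

```text
t21.3 [0.4968 0.0852 0.1758] [ 3.141e+00  3.000e-03 -3.000e-03] grip 0.0582
to (0.498, 0.087, 0.135, 0.0) turn first -0.04 | then total [ 0.05 -0.07  1.63] rows 2 each [ 0.02 -0.04  0.82]
bottom [330.74190762 201.38399708]
flange [330.99787651 186.8128005 ]
cuprim [330.54805926 212.41894155]
```

View pics/st2.png

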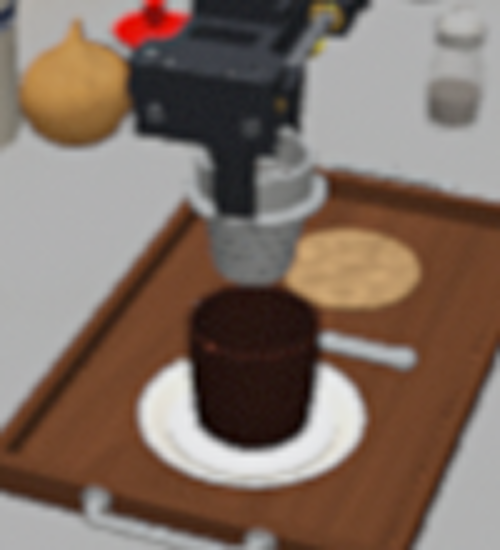

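The crop shows the strainer's flange centred at (331.5,187) and the cup rim at (331,214), in line laterally to about 1 mm, with the cup perhaps 2–3 mm nearer the side camera (+y). Shifting slightly and lowering.

Emit:
carry_out(
  targets=[
    [[0.05,-0.12,0.7],-0.04],
    [[0,0,0.7],0],
    [[0,0,0.5],0],
    [[0,0,0.3],0],
    [[0,0,0.2],0],
    [[0,0,0],0],
  ],
)

```text
t: 21.95
position: [0.499, 0.0903, 0.1165]
ee_rot: [-3.141, 0.001, 0.003]
ft_force: [0.1, 0.1, -0.2]
grip_width: 0.0587
grasp_force: 19.9
```

Emit:
carry_out(
  targets=[
    [[0,0,0.2],0],
    [[0,0,0.1],0],
    [[0,0,0],0],
  ],
)

```text
t: 22.25
position: [0.499, 0.09, 0.1094]
ee_rot: [3.141, 0.0, 0.003]
ft_force: [-0.3, -1.5, -2.4]
grip_width: 0.0585
grasp_force: 19.9
```

Emit:
carry_out(
  targets=[
    [[0,0.06,0.08],0],
    [[0,0,0.08],0],
    [[0,0,0.08],0],
    [[0,0,0],0],
  ],
)

```text
t: 22.65
position: [0.499, 0.0885, 0.1032]
ee_rot: [-3.142, 0.001, 0.003]
ft_force: [-0.2, 0.1, -2.0]
grip_width: 0.0587
grasp_force: 19.9
```

Emit:
carry_out(
  targets=[
    [[0,0,0.06],0],
    [[0,0,0.06],0],
    [[0,0,0],0],
  ],
)

```text
t: 22.95
position: [0.499, 0.0885, 0.1003]
ee_rot: [3.142, 0.001, 0.003]
ft_force: [-1.2, 0.2, -0.4]
grip_width: 0.0584
grasp_force: 19.9
```

Emit:
carry_out(
  targets=[
    [[0,0,0.04],0],
    [[0,0,0.03],0],
    [[0,0,0],0],
  ],
)

```text
t: 23.25
position: [0.4992, 0.0884, 0.0991]
ee_rot: [3.141, -0.0, 0.003]
ft_force: [-2.8, -2.0, 4.4]
grip_width: 0.0584
grasp_force: 19.9
```

Emit:
carry_out(
  targets=[
    [[0,0,0],0],
    [[0,0,0],0],
    [[0,0,0],0],
    [[0,0,-0.3],0],
    [[0,0,-0.7],0],
    [[0,0,-1],0],
    [[0,0,-1],0],
    [[0,0,-1],0],
    [[0,0,-1],0],
  ],
  fingers=-0.6,
)

```text
t: 24.15
position: [0.499, 0.0886, 0.2254]
ee_rot: [-3.142, -0.001, 0.003]
ft_force: [1.2, 0.0, -0.2]
grip_width: 0.0707
grasp_force: 0.0
```

```bash
python3 go.py .6235,-.265,.16,0 .6235,-.265,.029,0
```

```text
t24.1 [0.499  0.0886 0.2254] [-3.142e+00 -1.000e-03  3.000e-03] grip 0.0707
to (0.6235, -0.265, 0.16, 0.0) turn first 0.04 | then total [ 4.98 14.14  2.61] rows 16 each [0.31 0.88 0.16]
to (0.6235, -0.265, 0.029, 0.0) turn first 0.00 | then total [0.   0.   5.24] rows 6 each [0.   0.   0.87]
```

Emit:
carry_out(
  targets=[
    [[0.35,0.97,0],0.04],
    [[0.35,0.97,0],0],
    [[0.35,0.97,0],0],
    [[0.35,0.97,0],0],
    [[0.35,0.97,0],0],
    [[0.35,0.97,0],0],
    [[0.35,0.97,0],0],
    [[0.35,0.97,0],0],
    [[0.35,0.97,0],0],
    [[0.35,0.97,0],0],
    [[0.35,0.97,0],0],
    [[0.35,0.97,0],0],
  ],
  fingers=0.1,
)

```text
t: 25.35
position: [0.6044, -0.2034, 0.2243]
ee_rot: [3.142, -0.0, -0.0]
ft_force: [1.2, 0.6, 1.0]
grip_width: 0.0398
grasp_force: 0.0
```

Emit:
carry_out(
  targets=[
    [[0.35,0.97,0.5],0],
    [[0.35,0.97,0.8],0],
    [[0,0.4,0.8],0],
    [[0,0,0.8],0],
    [[0,0,0.8],0],
    [[0,0,0],0],
  ],
)

```text
t: 25.95
position: [0.6207, -0.2605, 0.1289]
ee_rot: [-3.139, 0.004, -0.0]
ft_force: [-0.4, -0.6, 0.3]
grip_width: 0.0391
grasp_force: 0.0
```

```bash
python3 go.py .624,-.264,.06,0 .624,-.264,.029,0;  python3 - <<'E'
from h import *
p=get_state()["position"]
print("near/far tip",proj("side",p+[0,.029,-.011]),proj("side",p+[0,-.029,-.011]),"knob top if under tcp",proj("side",(p[0],p[1],.039)))
f=cv2.cvtColor(grab_frame("top"),cv2.COLOR_RGB2BGR);g=cv2.cvtColor(grab_frame("side"),cv2.COLOR_RGB2BGR)
a=cv2.resize(g[130:190,290:360],None,fx=6,fy=6,interpolation=2);b=cv2.resize(f[190:250,255:315],None,fx=6,fy=6,interpolation=2)
cv2.imwrite("pics/lid1.png",np.hstack([a,b]))
E
```

```text
t25.9 [ 0.6207 -0.2605  0.1289] [-3.139  0.004 -0.   ] grip 0.0391
to (0.624, -0.264, 0.06, 0.0) turn first -0.00 | then total [0.13 0.14 2.75] rows 3 each [0.04 0.05 0.92]
to (0.624, -0.264, 0.029, 0.0) turn first 0.00 | then total [0.   0.   1.24] rows 2 each [0.   0.   0.62]
near/far tip [324.19033081 147.03142012] [329.40044157 140.62892676] knob top if under tcp [326.64085825 164.16324524]
```

View pics/lid1.png

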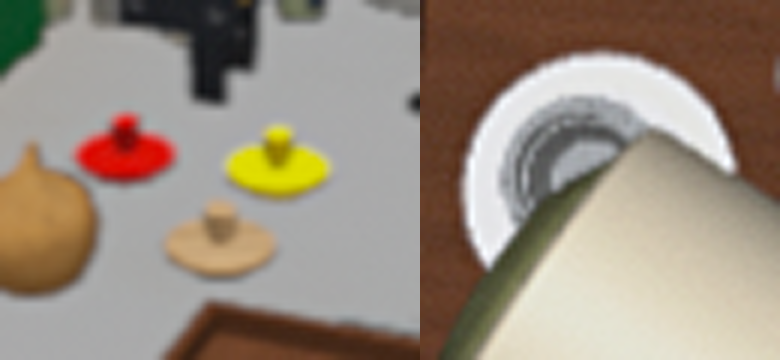

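Crop: the pale lid's knob top at (327,164) falls under the gripper (tip at (325,147)) with red and yellow well clear. The strainer flange sits concentric on the saucer. Descending.

Emit:
carry_out(
  targets=[
    [[0.06,0.06,0.8],0],
    [[0,0,0.8],0],
    [[0,0,0.8],0],
    [[0,0,0.6],0],
    [[0,0,0.4],0],
    [[0,0,0.2],0],
    [[0,0,0],0],
  ],
)

```text
t: 26.75
position: [0.6233, -0.2625, 0.0413]
ee_rot: [3.142, -0.0, -0.0]
ft_force: [-0.3, -0.1, 0.4]
grip_width: 0.0396
grasp_force: 0.0
```

Emit:
carry_out(
  targets=[
    [[0,0,0.3],0],
    [[0,0,0.2],0],
    [[0,0,0],0],
  ],
  grip_force=20,
)

```text
t: 27.05
position: [0.6229, -0.2623, 0.0281]
ee_rot: [-3.141, 0.001, -0.0]
ft_force: [-0.3, -0.2, -1.6]
grip_width: 0.0393
grasp_force: 0.0
```

Emit:
carry_out(
  targets=[
    [[0,0,0],0],
    [[0,0,0],0],
    [[0,0,0],0],
    [[0,0,0],0],
  ],
  fingers=1,
)

```text
t: 27.45
position: [0.6233, -0.2626, 0.029]
ee_rot: [3.141, -0.0, -0.0]
ft_force: [0.1, -0.9, 1.0]
grip_width: 0.0189
grasp_force: 20.0
```

Emit:
carry_out(
  targets=[
    [[0,0,-0.3],0],
    [[0,0,-0.6],0],
    [[0,0,-0.9],0],
    [[0,0,-0.9],0],
    [[0,0,-0.9],0],
    [[0,0,-0.9],0],
    [[0,0,-0.9],0],
    [[0,0,-0.9],0],
    [[0,0,0],0],
  ],
)

```text
t: 28.35
position: [0.6241, -0.2629, 0.1908]
ee_rot: [3.138, -0.006, 0.0]
ft_force: [-0.1, -1.3, 0.6]
grip_width: 0.0193
grasp_force: 20.0
```

```bash
python3 go.py .499,.0885,.18,0
```

```text
t28.4 [ 0.6241 -0.2629  0.1908] [ 3.138 -0.006  0.   ] grip 0.0193
to (0.499, 0.0885, 0.18, 0.0) turn first 0.00 | then total [ -5.   -14.06   0.43] rows 15 each [-0.33 -0.94  0.03]
```

Emit:
carry_out(
  targets=[
    [[-0.3,-0.8,0],0],
    [[-0.34,-0.96,0],0],
    [[-0.34,-0.96,0],0],
    [[-0.34,-0.96,0],0],
    [[-0.34,-0.96,0],0],
    [[-0.34,-0.96,0],0],
    [[-0.34,-0.96,0],0],
    [[-0.34,-0.96,0],0],
    [[-0.34,-0.96,0],0],
    [[-0.34,-0.96,0],0],
    [[-0.34,-0.96,0],0],
    [[-0.34,-0.96,0],0],
  ],
)

```text
t: 29.55
position: [0.5213, 0.0226, 0.1858]
ee_rot: [-3.141, 0.001, -0.0]
ft_force: [0.0, 0.4, -0.2]
grip_width: 0.019
grasp_force: 20.0
```

Emit:
carry_out(
  targets=[
    [[-0.34,-0.96,0],0],
    [[-0.34,-0.96,0],0],
    [[-0.28,-0.78,0],0],
    [[0,0,0.3],0],
    [[0,0,0.3],0],
    [[0,0,0],0],
  ],
)

```text
t: 30.15
position: [0.4979, 0.0883, 0.1698]
ee_rot: [-3.142, 0.003, -0.001]
ft_force: [0.0, -0.4, -1.4]
grip_width: 0.0191
grasp_force: 20.0
```

```bash
python3 go.py .499,.0885,.14,0;  python3 - <<'E'
from h import *
p=get_state()["position"]
zb=p[2]-.029
print("disc c pred",proj("side",(p[0],p[1],zb+.0115)).round(2),"cup mid",proj("side",(.499,.0885,.05)).round(2))
g=cv2.cvtColor(grab_frame("side"),cv2.COLOR_RGB2BGR);cv2.imwrite("pics/lid2.png",cv2.resize(g[140:250,280:380],None,fx=5,fy=5,interpolation=2))
H,S,V=[c.astype(int) for c in cv2.split(cv2.cvtColor(g,cv2.COLOR_BGR2HSV))]
m=((H<25)&(S>60)&(V>165)).astype(np.uint8)
u,v=proj("side",(p[0],p[1],zb+.0115)).astype(int)
c=blob(m,u-22,v-14,u+22,v+14);print("disc bbox",cv2.boundingRect(c))
m=(V<75).astype(np.uint8);c=blob(m,300,210,362,250);print("cup bbox",cv2.boundingRect(c))
E
```

```text
t30.1 [0.4979 0.0883 0.1698] [-3.142e+00  3.000e-03 -1.000e-03] grip 0.0191
to (0.499, 0.0885, 0.14, 0.0) turn first -0.01 | then total [ 0.05 -0.01  1.19] rows 2 each [ 0.02 -0.    0.6 ]
disc c pred [330.19 189.89] cup mid [329.23 222.43]
disc bbox (317, 185, 26, 13)
cup bbox (318, 216, 26, 24)
```

View pics/lid2.png

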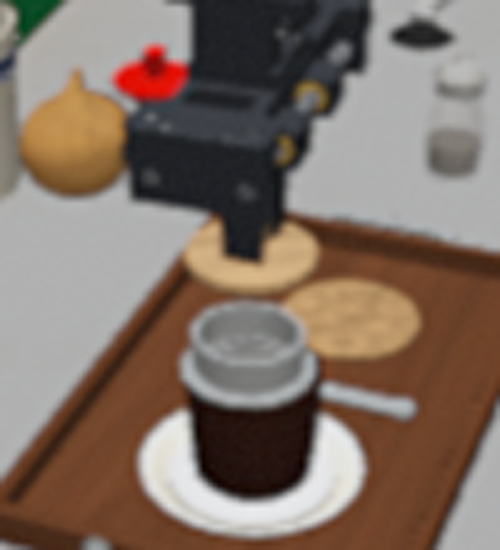

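The crop shows the strainer level in the cup (collar centre near (329.5,206)) and the held lid level (disc centre (330,190)), laterally in line within 1 mm. Lowering with force checks.

Emit:
carry_out(
  targets=[
    [[0.03,-0.01,0.6],0],
    [[0,0,0.4],0],
    [[0,0,0.2],0],
    [[0,0,0],0],
  ],
)

```text
t: 30.6
position: [0.4988, 0.089, 0.1407]
ee_rot: [-3.142, 0.001, -0.001]
ft_force: [0.7, -0.7, -0.1]
grip_width: 0.0188
grasp_force: 20.0
```

```bash
python3 go.py .4987,.0885,.129,0
```

```text
t30.6 [0.4988 0.089  0.1407] [-3.142e+00  1.000e-03 -1.000e-03] grip 0.0188
to (0.4987, 0.0885, 0.129, 0.0) turn first -0.01 | then total [-0.    0.02  0.47] rows 1 each [-0.    0.02  0.47]
```

Emit:
carry_out(
  targets=[
    [[0,0.02,0.14],0],
    [[0,0,0.1],0],
    [[0,0,0.06],0],
    [[0,0,0],0],
  ],
)

```text
t: 31.0
position: [0.4989, 0.0888, 0.1337]
ee_rot: [-3.142, 0.0, -0.0]
ft_force: [-0.9, 0.1, -0.2]
grip_width: 0.019
grasp_force: 20.0
```

Emit:
carry_out(
  targets=[
    [[0,0,0.06],0],
    [[0,0,0.06],0],
    [[0,0,0],0],
  ],
)

```text
t: 31.3
position: [0.4989, 0.0888, 0.1306]
ee_rot: [-3.142, 0.0, -0.0]
ft_force: [-0.4, -0.5, -0.9]
grip_width: 0.019
grasp_force: 20.0
```

Entering freely (no force, 3 mm below the collar top).

Emit:
carry_out(
  targets=[
    [[0,0,0.06],0],
    [[0,0,0.06],0],
    [[0,0,0],0],
  ],
)

```text
t: 31.6
position: [0.4989, 0.0888, 0.1275]
ee_rot: [-3.142, 0.0, -0.0]
ft_force: [0.0, 0.5, -1.7]
grip_width: 0.0191
grasp_force: 20.0
```

Emit:
carry_out(
  targets=[
    [[0,0,0.04],0],
    [[0,0,0.02],0],
    [[0,0,0],0],
  ],
)

```text
t: 31.9
position: [0.499, 0.0888, 0.1263]
ee_rot: [-3.142, -0.0, -0.0]
ft_force: [-0.3, 0.7, -0.5]
grip_width: 0.0193
grasp_force: 20.0
```

Almost seated; one more millimetre, then release and go up.

Emit:
carry_out(
  targets=[
    [[0,0,0.03],0],
    [[0,0,0],0],
  ],
)

```text
t: 32.1
position: [0.4992, 0.0888, 0.1261]
ee_rot: [3.142, -0.001, -0.0]
ft_force: [-1.3, -0.9, 5.2]
grip_width: 0.0192
grasp_force: 20.0
```

Emit:
carry_out(
  targets=[
    [[0,0,0],0],
    [[0,0,0],0],
    [[0,0,0],0],
    [[0,0,-0.3],0],
    [[0,0,-0.6],0],
    [[0,0,-1],0],
    [[0,0,-1],0],
    [[0,0,-1],0],
  ],
  fingers=0.1,
)

```text
t: 32.9
position: [0.4988, 0.0888, 0.2245]
ee_rot: [3.142, -0.0, -0.0]
ft_force: [0.1, 0.2, -0.1]
grip_width: 0.0396
grasp_force: 0.0
```

```bash
python3 go.py .472,-.3105,.2,0 .472,-.3105,.048,0
python3 - <<'E'
from h import *
# shaker from both views (image 0): dome top
for uv,z in (((315+(754-470)/5-.4,145+45/5-.4),.086),((315+(748-470)/5-.4,145+148/5-.4-1),.0)): print("side shaker",uv,onz("side",uv,z))
E
```

```text
t32.9 [0.4988 0.0888 0.2245] [ 3.142 -0.    -0.   ] grip 0.0396
to (0.472, -0.3105, 0.2, 0.0) turn first -0.00 | then total [-1.07 15.97  0.98] rows 17 each [-0.06  0.94  0.06]
to (0.472, -0.3105, 0.048, 0.0) turn first 0.00 | then total [0.   0.   6.08] rows 7 each [0.   0.   0.87]
side shaker (371.40000000000003, 153.6) [ 0.47006918 -0.29946306]
side shaker (370.20000000000005, 173.2) [ 0.47173053 -0.3162301 ]
```

Emit:
carry_out(
  targets=[
    [[-0.07,0.8,0],0],
    [[-0.07,1,0],0],
    [[-0.07,1,0],0],
    [[-0.07,1,0],0],
    [[-0.07,1,0],0],
    [[-0.07,1,0],0],
    [[-0.07,1,0],0],
    [[-0.07,1,0],0],
    [[-0.07,1,0],0],
    [[-0.07,1,0],0],
    [[-0.07,1,0],0],
    [[-0.07,1,0],0],
  ],
  fingers=-1,
)

```text
t: 34.1
position: [0.4777, -0.2072, 0.2235]
ee_rot: [3.141, -0.0, -0.0]
ft_force: [-0.7, -0.0, 0.0]
grip_width: 0.0882
grasp_force: 0.0
```

Emit:
carry_out(
  targets=[
    [[-0.07,1,0],0],
    [[-0.07,1,0],0],
    [[-0.07,1,0],0],
    [[-0.07,1,0],0],
    [[0,0.1,0.5],0],
    [[0,0,0.8],0],
    [[0,0,0.5],0],
    [[0,0,0],0],
  ],
)

```text
t: 34.9
position: [0.4703, -0.3073, 0.1761]
ee_rot: [-3.138, 0.003, 0.0]
ft_force: [-0.0, 0.2, 0.2]
grip_width: 0.088
grasp_force: 0.0
```

```bash
python3 go.py .4725,-.31,.048,0
python3 - <<'E'
from h import *
f=cv2.cvtColor(grab_frame("top"),cv2.COLOR_RGB2BGR);H,S,V=[c.astype(int) for c in cv2.split(cv2.cvtColor(f,cv2.COLOR_BGR2HSV))]
m=((S>70)&(H<25)&(V>170)).astype(np.uint8)
c=blob(m,260,195,310,245);e=cv2.fitEllipse(c);print("lid",e,onz("top",e[0],.112))
c=cv2.fitEllipse(blob(((S<40)&(V>200)).astype(np.uint8),255,190,312,250));print("saucer",c[0],onz("top",c[0],.02))
E
```

```text
t34.9 [ 0.4703 -0.3073  0.1761] [-3.138e+00  3.000e-03  0.000e+00] grip 0.0880
to (0.4725, -0.31, 0.048, 0.0) turn first 0.00 | then total [0.09 0.11 5.12] rows 6 each [0.01 0.02 0.85]
lid ((280.72528076171875, 218.47998046875), (25.37566566467285, 26.131820678710938), 59.62632751464844) [0.50165934 0.08687599]
saucer (284.5842590332031, 221.35316467285156) [0.49886243 0.0854841 ]
```

Emit:
carry_out(
  targets=[
    [[0.09,0.08,0.8],0],
    [[0,0,0.8],0],
    [[0,0,0.8],0],
    [[0,0,0.8],0],
    [[0,0,0.8],0],
    [[0,0,0.6],0],
    [[0,0,0.45],0],
    [[0,0,0],0],
  ],
)

```text
t: 35.75
position: [0.4731, -0.3102, 0.0511]
ee_rot: [-3.141, 0.001, 0.0]
ft_force: [-0.9, -0.6, 1.0]
grip_width: 0.0882
grasp_force: 0.0
```

Emit:
carry_out(
  targets=[
    [[0,0,0],0],
    [[0,0,0],0],
    [[0,0,0],0],
    [[0,0,0],0],
    [[0,0,0],0],
  ],
  fingers=0.7,
)

```text
t: 36.25
position: [0.4732, -0.3108, 0.052]
ee_rot: [3.141, -0.0, -0.0]
ft_force: [-0.2, 0.2, -0.6]
grip_width: 0.0499
grasp_force: 0.0
```

Emit:
carry_out(
  targets=[
    [[0,0,0],0],
    [[0,0,0],0],
    [[0,0,0],0],
  ],
)

```text
t: 36.55
position: [0.4732, -0.3108, 0.0518]
ee_rot: [3.141, -0.0, -0.0]
ft_force: [0.6, -0.6, -0.5]
grip_width: 0.0376
grasp_force: 19.8
```

Emit:
carry_out(
  targets=[
    [[0,0,-0.3],0],
    [[0,0,-0.6],0],
    [[0,0,-0.8],0],
    [[0,0,-0.8],0],
    [[0,0,-0.5],0],
    [[0,0,0],0],
  ],
)

```text
t: 37.15
position: [0.4736, -0.3111, 0.1284]
ee_rot: [3.139, -0.002, -0.0]
ft_force: [0.4, -0.3, -1.9]
grip_width: 0.0378
grasp_force: 19.7
```

```bash
python3 go.py .4895,-.0815,.125,0 .4895,-.0815,.066,0
```

```text
t37.1 [ 0.4736 -0.3111  0.1284] [ 3.139e+00 -2.000e-03 -0.000e+00] grip 0.0378
to (0.4895, -0.0815, 0.125, 0.0) turn first -0.00 | then total [ 0.64 -9.18  0.14] rows 10 each [ 0.06 -0.92  0.01]
to (0.4895, -0.0815, 0.066, 0.0) turn first 0.00 | then total [0.   0.   2.36] rows 3 each [0.   0.   0.79]
```

Width 37.7 mm is less than expected for a 44 mm body, so the grip may be off-centre along tool x. I'll move over the tray and measure the shaker against the brown background.

Emit:
carry_out(
  targets=[
    [[0.03,-0.4,0],0],
    [[0.06,-0.85,0],0],
    [[0.06,-0.85,0],0],
    [[0.06,-0.85,0],0],
    [[0.06,-0.85,0],0],
    [[0.06,-0.85,0],0],
    [[0.06,-0.85,0],0],
    [[0.06,-0.85,0],0],
    [[0.06,-0.85,0],0],
    [[0.06,-0.85,0],0],
    [[0.06,-0.85,0],0],
    [[0,-0.3,0],0],
  ],
)

```text
t: 38.35
position: [0.4882, -0.0785, 0.1258]
ee_rot: [-3.14, 0.002, 0.002]
ft_force: [0.3, -0.9, -1.4]
grip_width: 0.0384
grasp_force: 19.7
```

Run:
```python
from h import *
s=get_state();p=s["position"];print(p,s["ee_rot"],s["grip_width"])
g=cv2.cvtColor(grab_frame("side"),cv2.COLOR_RGB2BGR);cv2.imwrite("pics/sh.png",g)
for z in(.0,.035,.07,.09): print(z,proj("side",(p[0],p[1],p[2]-.052+z)).round(1))
d=abs(g.astype(int)-cv2.imread("pics/side0.png").astype(int)).max(2)>28
u,v=proj("side",(p[0],p[1],p[2]-.012)).astype(int)
hsv=cv2.cvtColor(g,cv2.COLOR_BGR2HSV)
for r in range(v-24,v+34,2): print(r,"".join("K" if hsv[r,x,2]<75 else ("w" if hsv[r,x,1]<50 else ("+" if d[r,x] else ".")) for x in range(u-26,u+27)))
print(u-26,g.shape)
```

```text
[ 0.4881649  -0.07848766  0.12582344] [-3.14038646e+00  2.20849387e-03  1.81053126e-03] 0.038434901343465534
0.0 [349.6 186. ]
0.035 [350.1 175.8]
0.07 [350.7 165.3]
0.09 [351.  159.1]
150 wwwwwwwwwwwwwwwKKKKKKKKKKKKKKKKKKKKwww++Kwwwwwwwwwwww
152 wwwwwwwwwKKwwKKKKKKKKKKKKKKKKKKKKKwwwwwwwwwwwwwwwwwww
154 wwwwwww++KKKKKKKKKKKKKKKwwKKKwwwKKKKwwwwwwwwwwwwwwwww
156 wwww...+KKKKKKKKKKKKKKKKKKKKKKKKKKKKKwwwwwwwwwwwwwwww
158 www....+KKKKKKKKKKKKKKKKKKKKKKKKKKKKKwwwwwwwwwwwwwwww
160 wwww...++KKKKKKKKKKKKKKKKKKKKKKKKKKKwwwwwwwwwwwwwwwww
162 wwwwwwwwKKKwKKKKKKKKKKKKKKKKKKKKKKwwwwwwwwwwwwwwwwwww
164 wwwwwwwwwKKKKKKKKKKKKKKKKKKKKKKKwwwwwwwwwwwwwwwwwwwww
166 wwwwwwwwwwwwwKKKKKKKKKKKKKKKKKKKwwwwwwwwwwwwwwwwwwwww
168 wwwwwwwwwwwwwwwwwwwwwKKKKKKKKKKKwwwwwwwwwwwwwwwwwwwww
170 wwwwwwwwwwwwwwwwwwwwwwKKKKKKwwwwwwwwwwwwwwwwwwwwwwwww
172 wwwwwwwwwwwwwwwwwwwwwwKKKKKKwwwwwwwwwwwwwwwwwwwwwwwww
174 wwwwwwwwwwwwwwwwwwwwwwKKKKKKwwwwwwwwwwwwwwwwwwwwwwwww
176 wwwwwwwwwwwwwwwwwwwwwwKKKKKKwwwwwwwwwwwwwwwwwwwwwwwww
178 wwwwwwwwwwwwwwwwwwwwwwKKKKKKwwwwwwwwwwwwwwwwwwwwwwwww
180 w..wwwwwwwwwwwwwwwwwwwwwwwwwwwwwwwwwwwwwwwwwwwwwwwwww
182 ..KK..........wwwwwwwwwwwwwwwwwwwwwwwwwwwwwwwwwwwwwww
184 KKKKKKKKKKKKK........wwwwwwwwwwwwwwwwwwwwwwwwwwwwwwww
186 K...........KKKKKKK.+wwwwwwwwwww....wwwwwwwwwwwwwwwww
188 .....................++++wwww+++.............wwwwwwww
190 .................................KKKKKKKKKKKKK.......
192 ...........................................KKKKKKKKKK
194 ...+++++............................................K
196 .+++++++++...........................................
198 +++++++++++++........................................
200 ++++++++++++++.......................................
202 +++++++++++++..+.....................................
204 ++++++++++++++.......................................
206 +++++++++++++++......................................
324 (400, 640, 3)
```

The shaker's base is at about (350.2,188) and the prediction for a centred one is (349.6,186), so the grip is centred to about 2 mm. Place it.

Emit:
carry_out(
  targets=[
    [[0.1,0.11,0.6],0],
    [[0,0,0.6],0],
    [[0,0,0.5],0],
    [[0,0,0.3],0],
    [[0,0,0.2],0],
    [[0,0,0],0],
  ],
)

```text
t: 39.0
position: [0.4912, -0.0836, 0.0713]
ee_rot: [-3.141, 0.001, -0.0]
ft_force: [-0.1, -0.4, -0.3]
grip_width: 0.0379
grasp_force: 19.7
```

Emit:
carry_out(
  targets=[
    [[0,0,0.06],0],
    [[0,0,0.04],0],
    [[0,0,0],0],
  ],
)

```text
t: 39.3
position: [0.4915, -0.0835, 0.0694]
ee_rot: [3.141, -0.0, -0.0]
ft_force: [-0.4, 0.2, -0.4]
grip_width: 0.0378
grasp_force: 19.7
```

Emit:
carry_out(
  targets=[
    [[0,-0.06,0.06],0],
    [[0,0,0.05],0],
    [[0,0,0],0],
  ],
)

```text
t: 39.6
position: [0.4914, -0.0819, 0.0664]
ee_rot: [-3.142, 0.0, 0.0]
ft_force: [-0.4, -0.8, -1.2]
grip_width: 0.0378
grasp_force: 19.7
```

Emit:
carry_out(
  targets=[
    [[0,0,0.03],0],
    [[0,0,0.03],0],
    [[0,0,0],0],
  ],
)

```text
t: 39.9
position: [0.4914, -0.082, 0.0649]
ee_rot: [-3.142, 0.0, -0.0]
ft_force: [-0.7, -0.3, -2.6]
grip_width: 0.0378
grasp_force: 19.7
```

Emit:
carry_out(
  targets=[
    [[0,0,0.03],0],
    [[0,0,0],0],
    [[0,0,0],0],
  ],
)

```text
t: 40.2
position: [0.4917, -0.0821, 0.0647]
ee_rot: [3.141, -0.001, -0.0]
ft_force: [-1.0, -0.6, 6.7]
grip_width: 0.0376
grasp_force: 20.2
```

Emit:
carry_out(
  targets=[
    [[0,0,0.03],0],
    [[0,0,0],0],
    [[0,0,0],0],
  ],
)

```text
t: 40.5
position: [0.4919, -0.0821, 0.0645]
ee_rot: [3.141, -0.002, -0.0]
ft_force: [-1.9, 0.1, 11.8]
grip_width: 0.0378
grasp_force: 20.7
```

Contact. Ease off slightly, release, rise and move back clear.

Emit:
carry_out(
  targets=[
    [[0,0,-0.03],0],
    [[0,0,0],0],
  ],
)

```text
t: 40.7
position: [0.4917, -0.0821, 0.0646]
ee_rot: [3.141, -0.001, -0.0]
ft_force: [-0.6, 0.0, 6.3]
grip_width: 0.0379
grasp_force: 20.3
```

Emit:
carry_out(
  targets=[
    [[0,0,0],0],
    [[0,0,0],0],
    [[0,0,0],0],
    [[0,0,0],0],
    [[0,0,-0.3],0],
    [[0,0,-0.6],0],
    [[0,0,-1],0],
    [[0,0,-1],0],
    [[0,0,-1],0],
    [[0,0,-1],0],
    [[0,0,-1],0],
    [[0,0,-1],0],
  ],
  fingers=-0.3,
)

```text
t: 41.9
position: [0.4911, -0.0818, 0.2384]
ee_rot: [3.141, -0.0, -0.0]
ft_force: [-0.1, -0.8, -0.5]
grip_width: 0.0573
grasp_force: 0.0
```

Emit:
carry_out(
  targets=[
    [[-0.3,1,0],0],
    [[-0.3,1,0],0],
    [[-0.3,1,0],0],
    [[-0.3,1,0],0],
    [[-0.3,1,0],0],
    [[-0.3,1,0],0],
    [[-0.3,1,0],0],
    [[-0.3,1,0],0],
    [[-0.3,1,0],0],
    [[-0.3,1,0],0],
    [[0,0,0],0],
    [[0,0,0],0],
  ],
)

```text
t: 43.1
position: [0.4162, -0.3318, 0.2369]
ee_rot: [-3.141, -0.0, -0.001]
ft_force: [-0.5, 0.2, -0.0]
grip_width: 0.0572
grasp_force: 0.0
```

Run:
```python
from h import *
f=cv2.cvtColor(grab_frame("top"),cv2.COLOR_RGB2BGR);cv2.imwrite("pics/end_top.png",f)
g=cv2.cvtColor(grab_frame("side"),cv2.COLOR_RGB2BGR);cv2.imwrite("pics/end_side.png",g)
H,S,V=[c.astype(int) for c in cv2.split(cv2.cvtColor(f,cv2.COLOR_BGR2HSV))]
def fit(n,m,box,z):
    e=cv2.fitEllipse(blob(m.astype(np.uint8),*box));print(n,np.round(e[0],1),np.round(e[1],1),onz("top",e[0],z).round(4))
fit("saucer",(S<40)&(V>195),(255,190,312,250),.02)
fit("lid",(S>70)&(H<25)&(V>170),(260,195,305,245),.112)
fit("shaker",(S<50),(335,208,368,242),.095)
m=(S<60)&(V>90);ys,xs=np.nonzero(m[190:260,308:328]);w=np.array([onz("top",(x+308,y+190),.013) for x,y in zip(xs,ys)])
l=cv2.fitLine(w.astype(np.float32),cv2.DIST_HUBER,0,.01,.01).ravel();t=(w-l[2:])@l[:2];print("spoon mid",l[2:]+l[:2]*(t.min()+t.max())/2,"len",np.ptp(t),"ang",np.arctan(l[1]/l[0]))
hs=cv2.cvtColor(g,cv2.COLOR_BGR2HSV)
# shaker / lid in side view
for n,q,zs in(("shaker",(.490,-.082),(.013,.083,.103)),("lid",(.499,.0885),(.014,.081,.108,.136))):print(n,[proj("side",(*q,z)).round(1).tolist() for z in zs])
for r in range(164,212,2): print(r,"".join("K" if hs[r,x,2]<75 else ("w" if hs[r,x,1]<50 else ".") for x in range(310,375)))
```

```text
saucer [284.6 221.3] [43.8 44.4] [0.4989 0.0855]
lid [280.7 218.5] [25.4 26.1] [0.5017 0.0869]
shaker [349.3 223.7] [13.8 14.7] [ 0.4907 -0.0833]
spoon mid [ 0.49848601 -0.00421347] len 0.13941855889490845 ang -0.059949126
shaker [[348.6, 202.2], [349.5, 182.7], [349.8, 176.9]]
lid [[329.1, 233.1], [329.4, 212.9], [329.5, 204.4], [329.7, 195.3]]
164 wwwwwwwwwwwwwwwwwwwwwwwwwwwwwwwwwwwwwwwwwwwwwwwwwwwwwwwwwwwwwwwww
166 wwwwwwwwwwwwwwwwwwwwwwwwwwwwwwwwwwwwwwwwwwwwwwwwwwwwwwwwwwwwwwwww
168 wwwwwwwwwwwwwwwwwwwwwwwwwwwwwwwwwwwwwwwwwwwwwwwwwwwwwwwwwwwwwwwww
170 wwwwwwwwwwwwwwwwwwwwwwwwwwwwwwwwwwwwwwwwwwwwwwwwwwwwwwwwwwwwwwwww
172 wwwwwwwwwwwwwwwwwwwwwwwwwwwwwwwwwwwwwwwwwwwwwwwwwwwwwwwwwwwwwwwww
174 wwwwwwwwwwwwwwwwwwwwwwwwwwwwwwwwwwwwwwwwwwwwwwwwwwwwwwwwwwwwwwwww
176 wwwwwwwwwwwwwwwwwwwwwwwwwwwwwwwwwwwwwwwwwwwwwwwwwwwwwwwwwwwwwwwww
178 wwwwwwwwwwwwwwwwwwwwwwwwwwwwwwwwwwwwwwwwwwwwwwwwwwwwwwwwwwwwwwwww
180 wwwwwwwwwwwwwww..wwwwwwwwwwwwwwwwwwwwwwwwwwwwwwwwwwwwwwwwwwwwwwww
182 wwwwwwwwwwwww...KKK.........wwwwwwwwwwwwwwwwwwwwwwwwwwwwwwwwwwwww
184 wwwwwwwwwww...KKKKKKKKKKKKKKKK.....wwwwwwwwwwwww
[... 227 characters left out ...]

192 wwwww...KK........................wwwwwwwwwww...........KKKKKKKKK
194 www...KKK........................wwwwwwwwwwww...................K
196 ww...KK..........................wwwwwwwwwwwww...................
198 ...KKK............................wwwwwwwwwww....................
200 .KKK..............................wwwwwwwwww.....................
202 KKK................................wwwwwwww......................
204 K................................................................
206 .................................................................
208 .................................................................
210 .......ww.....................ww.................................
```

Run:
```python
from h import *
g=cv2.imread("pics/end_side.png");H,S,V=[c.astype(int) for c in cv2.split(cv2.cvtColor(g,cv2.COLOR_BGR2HSV))]
c=blob(((S>50)&(V>165)).astype(np.uint8),305,190,355,222);print("lid+knob",cv2.boundingRect(c))
for z in(.105,.112):print(z,[proj("side",(.499+a*.034,.0885+b*.034,z)).round(1).tolist() for a,b in((1,0),(-1,0),(0,1),(0,-1))])
print("knob top",proj("side",(.499,.0885,.136)))
for r in range(190,236,2): print(r,"".join("K" if V[r,x]<75 else ("w" if S[r,x]<50 else ("L" if V[r,x]>150 else ".")) for x in range(308,352)))
```

```text
lid+knob (317, 195, 38, 17)
0.105 [[317.2, 203.1], [342.0, 207.7], [325.4, 212.3], [333.4, 198.8]]
0.112 [[317.2, 200.8], [342.1, 205.4], [325.4, 210.0], [333.4, 196.6]]
knob top [329.65421021 195.27896608]
190 wwwwwwww...KKK......................wwwwwwww
192 wwwwwww...KK........................wwwwwwww
194 wwwww...KKK........................wwwwwwwww
196 wwww...KK.........LLLLLLL..........wwwwwwwww
198 ww...KKK.......LLLLLLLLLLLLL...LLLL.wwwwwwww
200 w..KKK.....LLLLLLL.......LLLLLLLLLL.wwwwwwww
202 ..KKK....LLLLLLLLLL.....LLLLLLLLLLL..wwwwwww
204 KKK.....LLLLLLLLLLLL...LLLLLLLLLLLLLLLL.....
206 KK.......LLLLLLLLLLLLLLLLLLLLLLLLLLLLLLLLLLL
208 ..........LLLLLLLLLLLLLLLLLLLLLLL.LLLLLLLLLL
210 .........ww..LLLLLLLLLLLLLLLLLL.ww..LLLLLLLL
212 ........wwwwww.....LLLLLL....wwwwwww........
214 ........wwwwwwwwwwwwwwwwwwwwwwwwwwww........
216 .........wwwwwwwwwwwwwwwwwwwwwwwwwwK.ww.....
218 .........KKwwwwwwwwwwwwwwwwwwwwwwKKKwwwwwwww
220 .........KKKKKwwwwwwwwwwwwwwwwKKKKKK...wwwww
222 .......wwwKKKKKKKKKKKKKKKKKKKKKKKKKK........
224 ....wwwwwwwKKKKKKKKKKKKKKKKKKKKKKKKwwwww....
226 ..wwwwwwwwwKKKKKKKKKKKKKKKKKKKKKKKKwwwwwww..
228 .wwwwwwwwwwKKKKKKKKKKKKKKKKKKKKKKKwwwwwwwwww
230 wwwwwwwwwwwKKKKKKKKKKKKKKKKKKKKKKKwwwwwwwwww
232 wwwwwwwwwwwwKKKKKKKKKKKKKKKKKKKKKKwwwwwwwwww
234 wwwwwwwwwwwwKKKKKKKKKKKKKKKKKKKKKwwwwwwwwwww
```

```bash
python3 -c "
from plant import *
print(close_job())"
```

```text
the job is handed in; nothing more can be done
None
```

The tea tray is laid and the job is handed in (about 43 s on the robot clock): my last camera measurements put the cup, strainer, lid, shaker and spoon in place and level, within tolerance where I could measure them, but no verdict was returned.

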